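# Put the label rolls away in the push-button drawer before wash-down

## Robot

A 6-joint arm with a two-finger parallel gripper is mounted at the origin on the work surface. World frame = base frame: x ahead of the robot, y to its left, z up, the work surface at z = 0. Lengths are in mm, angles in rad, forces in N, time in s.
With the tool pointing down it reaches from about 400 to 925 mm from the base axis. Payload 3.4 kg.
Tool frame: the origin (TCP) lies at the very end of the fingers, on their centre line; the grasp point (between the pads) lies 19 mm behind it; z points along the fingers, y is the direction in which the jaws open and shut (so a half turn about z gives the same grasp; the last joint's range is limited). The gripper opens to 85 mm and grips with 20 to 120 N. Pads are 22 mm wide; open, the fingers measure 114 mm over their backs; the gripper's body (76 mm by 85 mm) begins 54 mm behind the grasp point. The pads swing forward as they close: fully open they stand 13 mm farther back than shut.
Start: joints at [1.125, 0.307, 1.506, -0, 1.328, -0.073], TCP at [209.452, 535.501, 231.305] pointing down, gripper open.
Joint ranges: [-3.12, 3.12], [-1.05, 2.28], [0.14, 2.33], [-1.42, 4.57], [0.1, 2.73], [-2.68, 2.68]. Speed limits (rad/s): [2.57, 2.57, 3.14, 3.14, 3.14, 3.14].

## Interface

Orientations are given as a unit quaternion [x, y, z, w].
In Python, from bench import env, viewer, workorder, models gives the robot as it stands.
- The arm moves only by the tool play_rows, never from a script. Its argument "plan" is a list of rows, each a list of 7 numbers: the shift along the world's x, y, z normalised to -1 to 1, where 1 is 0.12 m, then the turn, a rotation vector about the world's x, y, z normalised to -1 to 1, where 1 is 30 degrees, then the closure, from 0 (fully open) to 1 (shut). A call has 1 to 5 rows; each row is the pose to reach, as a shift and turn from the pose commanded when the call began; what a row does not reach only later rows make up. A row lasts 1/12 s, in which the tool goes at most 41.7 mm and 7.16 degrees, less where a joint would pass 70% of its speed; a pose out of reach is approached as far as the arm can. A call with a number of a shift or a turn outside -1 to 1 is refused whole. A call with a gripper value outside its range is refused whole. The fingers move at their own pace and stop on an object; "force" is the grip in N (left out, the last holds). Time passes only in rows, so rows that repeat a pose let the fingers close. It gives the time, the measured TCP pose, the force and the opening at its end, in the units of the state.
- env.get_state(): the state, without advancing time (a new reading comes with each control period).
- viewer.camera(name): name is "side" or "top" or "wrist"; returns the picture (384x512x3 uint8, red, green, blue); there is no depth.
- viewer.camera_params(name): a dict with "fx", "fy", "cx", "cy" (pixels), "distortion" ([k1, k2, p1, p2, k3] as OpenCV has them; the pictures are not rectified), "pose" (4x4, takes a point from camera to world coordinates). Camera axes: x right, y up, looking along -z (the intrinsics and any distortion apply to the point x, -y, -z); pixel columns grow to the right and rows downward; lengths in mm; the calibration is good to about 2 mm. A picture is of the moment at which its call begins: read the wrist's pose just before it. camera_params takes no time and is no camera call; for the wrist camera it gives the pose at the moment of the call.
- workorder.close_job(): hands the job in, once; it reports no verdict.
Trained networks look in the newest picture that a camera, given by its name, has taken for a name from the list of things; names that differ only in an ending like _2 or _b are one class to them, and where a whole thing is asked for, a point or a joint stands for the part that bears it (a point fixed in the world has none). Each returns a list of dicts, best first, with "score" (0 to 1); they miss things now and then, are a little off and sometimes report something else, mostly with a low value. They report only what shows in the picture. A call takes as long as a camera call. They do not tell look-alikes from the thing itself.
- models.trace(camera, target): "pixels" (384x512 bool, what is visible of it) and "rect" ([left, top, right, bottom] in pixels, round what is visible of it).
The state is a dict: "clock": time; "joints": joint angles; "qd": joint speeds; "effort": joint torques, N m; "ee_pos": TCP position; "eef_rot": TCP orientation; "contact_force": force on the tool from outside, world axes, zero at the start; "moment": the same for the moment, N m; "grip_width": finger opening in mm.
Only numpy, scipy, OpenCV 4.12 (cv2) and the standard library are available. Lean on these libraries where they do the work, as an engineer would, in place of code of your own. Each camera call takes 0.05 s, during which the arm holds its last target.

## Task

The counter is about to be washed down, so put every roll from the rack away dry: press the catch button on the low steel unit so that its drawer springs out, draw the drawer open, slide each roll straight up off its spindle and lay it flat in the drawer. Then push the drawer shut until it latches, leaving everything else on the counter where it is.

Things in the scene. Friction and masses are not known exactly. Their poses are not given: they have to be found in the camera images.
- drawer (a joint): how far the unit's drawer is out, m: 0 fully in, 0.002 shut and latched, 0.18 fully out. The catch holds it until the button is pressed; then a spring throws it out to 0.05. From there it slides freely (2 to 5 N) and stays where it is left. Pushing it home over the last 50 mm takes up to 12 N; the catch then snaps over by itself (the button dips and rises again).
- button (a joint): how far the catch button is pressed down, m: 0 up, 0.009 fully down. It starts to move at 2 N, lets the drawer go by 0.006 (about 5 N) and is fully down at 7 to 8 N; it springs back up.
- button_top (a point): centre of the top of the catch button: a round black cap 24 mm across, 12 mm proud of the drawer unit's flat top, 30 mm behind the unit's front face and 141 mm left of its middle as seen from the robot. Pressed straight down. The unit is a fixed low steel box 330 mm wide, 270 deep, its top 0.100 over the counter; it stands left or right, with a printer on its rear.
- drawer_edge (a point): middle of the top edge of the drawer's front panel; moves with it. x: into the unit (the drawer opens to -x, towards the robot), y along the front, z up. Plain steel panel, no handle, 16 mm thick (this point is mid-thickness), 326 wide, 72 high, top 0.084 over the counter. Shut, its back lies on the unit's front; once out it can be taken by the top edge, one finger behind it.
- drawer_floor (a point): centre of the drawer's inner floor, 0.020 over the counter; moves with it, axes as drawer_edge. Tray inside 240 mm in x (the panel is its front wall) by 284 in y, side walls 42 high, 6 thick. Fully out, the unit's front stands 60 mm behind this point; what is before that lies open from above. A latch arm 50 mm long runs back from the panel over the left side wall.
- labelA_mid (a point): centre of a roll of white paper labels: a wound ring 54 mm across and 26 mm high with a 26 mm hole through a cardboard core, about 0.09 kg. z: along its hole, upright when it lies flat. At first each roll present lies flat on the rack's plate, a spindle through its hole; four or five of the five rolls are there, on any spindles.
- labelB_mid (a point): centre of a roll of white paper labels: a wound ring 54 mm across and 26 mm high with a 26 mm hole through a cardboard core, about 0.09 kg. z: along its hole, upright when it lies flat. At first each roll present lies flat on the rack's plate, a spindle through its hole; four or five of the five rolls are there, on any spindles.
- labelC_mid (a point): centre of a roll of white paper labels: a wound ring 54 mm across and 26 mm high with a 26 mm hole through a cardboard core, about 0.09 kg. z: along its hole, upright when it lies flat. At first each roll present lies flat on the rack's plate, a spindle through its hole; four or five of the five rolls are there, on any spindles.
- tapeA_mid (a point): centre of a roll of white freezer tape: a wound ring 62 mm across and 20 mm high with a 26 mm hole through a cardboard core, about 0.09 kg; otherwise as the label rolls.
- tapeB_mid (a point): centre of a roll of white freezer tape: a wound ring 62 mm across and 20 mm high with a 26 mm hole through a cardboard core, about 0.09 kg; otherwise as the label rolls.
- rack: fixed roll rack beside the unit: steel plate 155 mm in x, 265 in y, 8 thick, with six upright round spindles 16 mm thick that end 0.056 over the counter. Origin: on the counter under the middle of the plate's far edge, x away from the robot. Spindles at x = -0.1175 and -0.0375, y = -0.096, 0 and 0.096.
- squeeze: clear squeeze bottle, 52 mm across, 150 high, standing behind the rack; origin under its middle. Not part of the job: leave it.
- tub: clear lidded tub, 84 mm across, 85 high, standing behind the rack; origin under its middle. Not part of the job: leave it.
- ramekin: white ramekin, 80 mm across, 45 high, on top of the drawer unit; origin under its middle. Not part of the job: leave it.
- marker: marker pen 130 mm long lying before the rack; origin under its middle. Not part of the job: leave it.
- dish: steel bowl 100 mm across, 45 high, at the right side; origin under its middle. Not part of the job: leave it.
- scraper: bench scraper with black handle, 200 mm long, at the left side; origin under its middle. Not part of the job: leave it.
Not all that is in view belongs to the job. What is shaped like the part that bears tapeA_mid but purple or yellow is not meant.

How it is judged:
By the outcome, as a careful person would: the job done as asked, in the order asked, and still so for the second after the job is handed in, with the robot touching nothing.
Of labelA, labelB, labelC, tapeA, tapeB only 4 to 5 are there at a start; the rules pass over those that are not, and their reading is None.
At some moment in a run one of labelA, labelB, labelC, tapeA, tapeB may be knocked a few centimetres aside while the robot is not near it.
Once in a run the grip may slacken for a moment while it holds something.
It also fails if it takes over 208 s, if anything falls off the work surface, if the arm or the gripper's body presses on something with over 40 N, if the wrist force passes 120 N, or if a joint passes its speed limit or range.

## Working session

There is one attempt and no reset: what is moved stays moved. The work goes in short steps, Python scripts to look and compute and a tool call to move; the robot and the scene stay as the last step left them, time stands still between calls to the robot, and variables do not carry over. Pictures are saved under pics/ and viewed, and the job is handed in when it is done.

Besides the shell and the picture viewer there is one more tool, called after "Request:" as name(argument=value, ...), one argument or row to a line, values as JSON. play_rows: Moves the arm, as the interface text tells. Its arguments: {"type":"object","properties":{"plan":{"type":"array"},"force":{"type":"number"}},"required":["plan"]}

```bash
ls; mkdir -p pics; cat > h.py <<'E'
import numpy as np, cv2
from bench import env, viewer, workorder, models
def snap(name,fn):
    p=viewer.camera_params(name); im=viewer.camera(name)
    cv2.imwrite('pics/'+fn,cv2.cvtColor(im,cv2.COLOR_RGB2BGR)); return im,p
def ray(p,uv):
    K=np.array([[p['fx'],0,p['cx']],[0,p['fy'],p['cy']],[0,0,1]],float)
    q=cv2.undistortPoints(np.array(uv,float).reshape(-1,1,2),K,np.array(p['distortion'],float)).reshape(-1,2)
    d=np.c_[q[:,0],-q[:,1],-np.ones(len(q))]
    T=np.array(p['pose']); return T[:3,3],d@T[:3,:3].T
def atz(p,uv,z):
    o,d=ray(p,uv); return o+d*((z-o[2])/d[:,2])[:,None]
def proj(p,X):
    T=np.array(p['pose']); X=np.atleast_2d(np.array(X,float)); c=(X-T[:3,3])@T[:3,:3]
    K=np.array([[p['fx'],0,p['cx']],[0,p['fy'],p['cy']],[0,0,1]],float)
    c=c*np.array([1,-1,-1]); return cv2.projectPoints(c.reshape(-1,1,3),np.zeros(3),np.zeros(3),K,np.array(p['distortion'],float))[0].reshape(-1,2)
E
python3 - <<'E'
from h import *
np.set_printoptions(precision=2,suppress=True)
print(env.get_state())
for c in ['side','top','wrist']:
    im,p=snap(c,c+'0.png'); print(c,p)
E
```

```text
pics
{'clock': 0.0, 'joints': array([ 1.12,  0.31,  1.51,  0.  ,  1.33, -0.07]), 'qd': array([ 0., -0., -0.,  0.,  0.,  0.]), 'effort': array([  0.  , -45.76, -25.19,   0.  ,   0.01,  -0.  ]), 'ee_pos': array([209.14, 534.85, 230.39]), 'eef_rot': array([ 0.19,  0.98, -0.  , -0.  ]), 'contact_force': array([ 1.17, -0.93,  0.34]), 'moment': array([ 0.01, -0.04,  0.05]), 'grip_width': 85.55040417325596}
side {'fx': 424.09583007713866, 'fy': 424.09583007713866, 'cx': 257.0117747236471, 'cy': 188.860467052069, 'distortion': array([-0.14,  0.  ,  0.  ,  0.  ,  0.  ]), 'pose': array([[    0.95,     0.17,    -0.28,   128.1 ],
       [   -0.32,     0.48,    -0.81, -1263.18],
       [   -0.01,     0.86,     0.51,   886.13],
       [    0.  ,     0.  ,     0.  ,     1.  ]])}
top {'fx': 412.7327985472961, 'fy': 412.7327985472961, 'cx': 248.55766555629432, 'cy': 192.92782219568846, 'distortion': array([-0.03,  0.  ,  0.  ,  0.  ,  0.  ]), 'pose': array([[  -0.02,    0.97,   -0.22,  281.16],
       [  -1.  ,   -0.02,   -0.  ,    4.84],
       [  -0.  ,    0.22,    0.97, 1314.31],
       [   0.  ,    0.  ,    0.  ,    1.  ]])}
wrist {'fx': 282.98702153552205, 'fy': 282.98702153552205, 'cx': 255.89624432328966, 'cy': 190.42929010019827, 'distortion': array([-0.07,  0.  ,  0.  ,  0.  ,  0.  ]), 'pose': array([[  0.36,  -0.9 ,  -0.25, 145.21],
       [  0.93,   0.35,   0.1 , 560.93],
       [ -0.  ,  -0.27,   0.96, 372.27],
       [  0.  ,   0.  ,   0.  ,   1.  ]])}
```

View pics/top0.png

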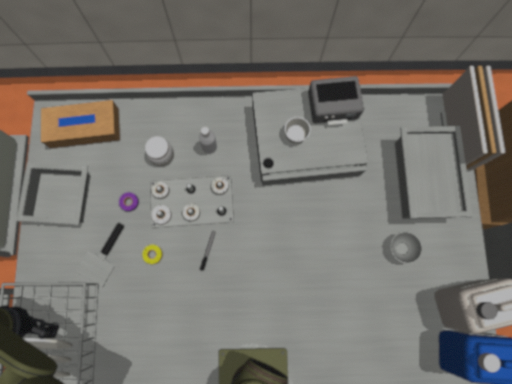

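View pics/side0.png

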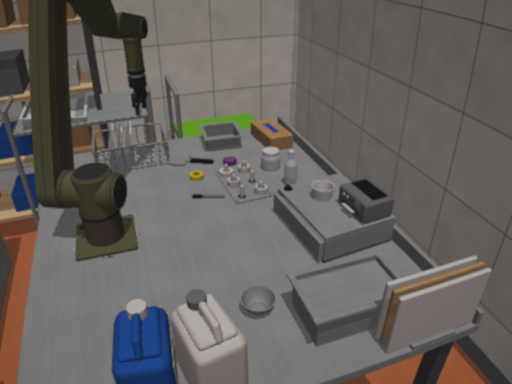

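View pics/wrist0.png

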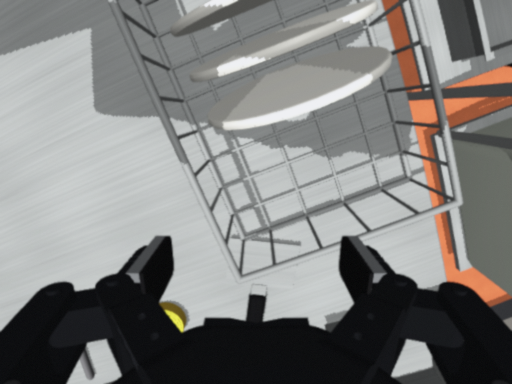

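```bash
python3 - <<'E'
from h import *
np.set_printoptions(precision=1,suppress=True)
im=cv2.imread('pics/top0.png'); 
a=cv2.resize(im[80:280,80:380],None,fx=2.66,fy=2.66,interpolation=cv2.INTER_CUBIC); cv2.imwrite('pics/top0z.png',a)
a=cv2.resize(im[165:240,135:250],None,fx=6.5,fy=6.5,interpolation=cv2.INTER_CUBIC); cv2.imwrite('pics/top0r.png',a)
p=viewer.camera_params('top')
for t in ['labelA_mid','tapeA_mid','rack','button_top','drawer_edge']:
    for d in models.trace('top',t):
        r=d['rect']; m=d['pixels']; ys,xs=np.nonzero(m); z={'labelA_mid':34,'tapeA_mid':28,'rack':8,'button_top':112,'drawer_edge':84}[t]
        print(t,round(d['score'],2),np.array(r),xs.mean(),ys.mean(),atz(p,[[xs.mean(),ys.mean()]],z), len(xs))
E
```

```text
labelA_mid 0.69 [152.4 180.5 172.5 199.7] 160.10416666666666 189.73958333333334 [[591.8 288.4  34. ]] 192
tapeA_mid 0.74 [143.4 246.8 164.9 264.6] 151.73666666666668 253.66 [[389.6 309.7  28. ]] 300
tapeA_mid 0.59 [150.3 206.6 174.2 225.9] 160.5487804878049 214.72865853658536 [[511.8 285.8  28. ]] 328
tapeA_mid 0.5 [116.3 192.6 140.7 208. ] 128.0387323943662 200.92957746478874 [[558.4 391.6  28. ]] 284
tapeA_mid 0.35 [200.3 126.2 218.4 152.9] 207.43098591549295 139.75774647887323 [[760.1 138.4  28. ]] 355
rack 0.71 [148.5 173.3 235.5 229.1] 193.7872131147541 201.28131147540984 [[557.7 183.6   8. ]] 3050
drawer_edge 0.76 [261.1 165.9 365.5 184.8] 312.49659284497443 174.12350936967633 [[ 620.7 -192.9   84. ]] 1174
```

View pics/top0z.png

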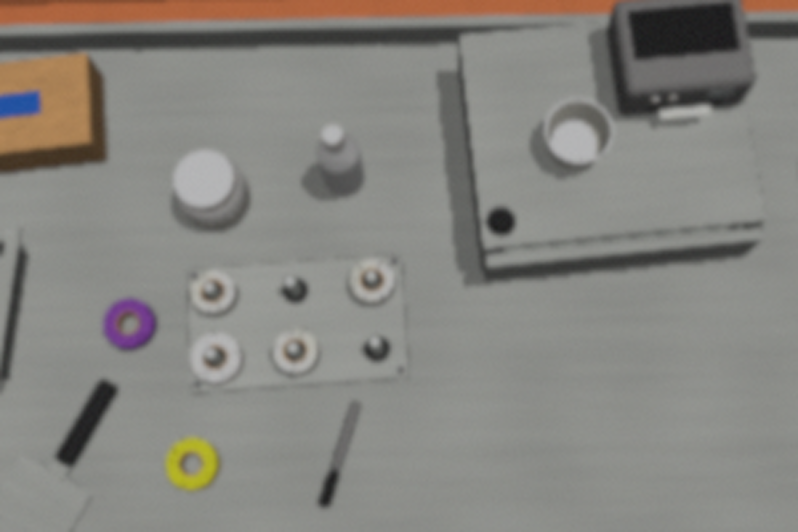

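View pics/top0r.png

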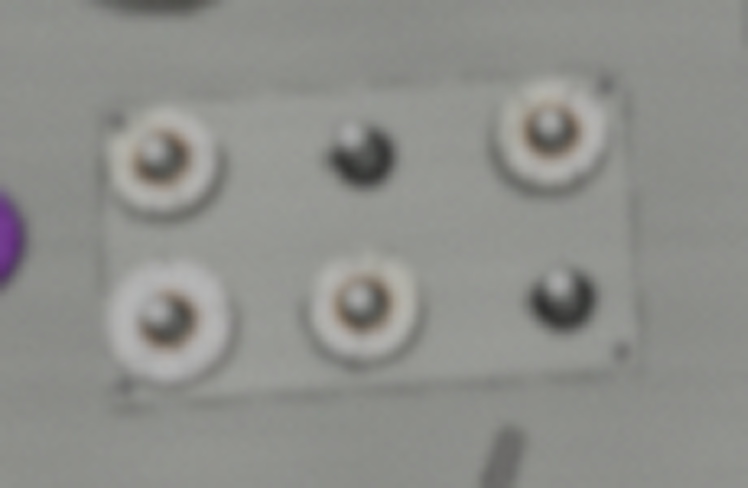

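```bash
python3 - <<'E'
from h import *
from scipy.optimize import least_squares
np.set_printoptions(precision=2,suppress=True)
p=viewer.camera_params('top')
im=cv2.cvtColor(cv2.imread('pics/top0.png'),cv2.COLOR_BGR2GRAY)
# button
sub=im[150:175,255:285]; m=sub<70; ys,xs=np.nonzero(m); print('btn px',xs.mean()+255,ys.mean()+150,len(xs))
B=atz(p,[[xs.mean()+255,ys.mean()+150]],112)[0]; print('button',B)
# drawer panel mask line
for d in models.trace('top','drawer_edge')[:1]:
    c=[tuple(np.array(q)) for q in cv2.boxPoints(cv2.minAreaRect(np.argwhere(d['pixels'])[:,::-1].astype(np.float32)))]
    print(c); W=atz(p,c,84); print(W)
pts=[];obj=[]
z=lambda a:(np.array(a)+.5)/6.5-.5+np.array([135,165])
cs=[(158,153),(352,140),(548,127),(163,315),(361,299),(557,285)]
sp=[(-37.5,96),(-37.5,0),(-37.5,-96),(-117.5,96),(-117.5,0),(-117.5,-96)]
scr=[(117,121),(606,84),(622,352),(124,388)]
def T(q,l):
    l=np.array(l,float);c,s=np.cos(q[2]),np.sin(q[2]);return l@np.array([[c,s],[-s,c]])+q[:2]
def f(q):
    a=proj(p,np.c_[T(q,sp),np.full(6,54)])-z(cs)
    return a.ravel()
r=least_squares(f,[630,185,0.05]);print(r.x,f(r.x))
R=r.x
print('spindles',T(R,sp))
S=atz(p,z(scr),8);print('screws',S, S.mean(0), T(R,[(-77.5,0)]))
d=S[0]-S[1];print(np.arctan2(-d[0],d[1]),)
d=S[3]-S[2];print(np.arctan2(-d[0],d[1]),)
E
```

```text
btn px 267.87692307692305 162.87692307692308 65
button [650.87 -54.62 112.  ]
[(np.float32(261.01624), np.float32(173.4086)), (np.float32(365.55756), np.float32(162.68643)), (np.float32(366.75732), np.float32(174.38388)), (np.float32(262.216), np.float32(185.10605))]
[[ 625.88  -33.84   84.  ]
 [ 654.65 -360.5    84.  ]
 [ 616.82 -361.12   84.  ]
 [ 588.54  -36.63   84.  ]]
[635.09 195.42   0.06] [-0.38  0.02  0.16 -0.19  0.41 -0.39 -0.52  0.05 -0.17  0.28  0.5   0.19]
spindles [[592.28 289.17]
 [597.65 193.32]
 [603.03  97.47]
 [512.4  284.69]
 [517.78 188.84]
 [523.15  93.  ]]
screws [[620.67 319.59   8.  ]
 [635.3   72.91   8.  ]
 [498.44  65.85   8.  ]
 [484.79 311.42   8.  ]] [559.8  192.44   8.  ] [[557.71 191.08]]
0.059223783258948975
0.055528394522667626
```

```bash
cat >> h.py <<'E'
from scipy.spatial.transform import Rotation as Ro
def st():
    s=env.get_state(); M=Ro.from_quat(s['eef_rot']).as_matrix()
    print('t%.2f'%s['clock'],'pos',np.round(s['ee_pos'],1),'jaw deg %.1f'%np.degrees(np.arctan2(M[1,1],M[0,1])),'zax',np.round(M[:,2],3),'F',np.round(s['contact_force'],1),'w %.1f'%s['grip_width'],'q',np.round(s['joints'],2)); return s
E
python3 -c "
from h import *
st()"
```

```text
t0.45 pos [209.4 535.5 231.2] jaw deg 68.6 zax [-0. -0. -1.] F [ 1.2 -0.3  0.8] w 85.3 q [ 1.12  0.31  1.51 -0.    1.33 -0.07]
```

Request:
play_rows(
  plan=[
    [0.33,-0.33,0,0,0,0.22,1],
    [0.6,-0.6,0,0,0,0.44,1],
    [0.75,-1,0,0,0,0.66,1],
    [0.75,-1,0,0,0,0.88,1],
  ],
)

```text
clock: 0.78
ee_pos: [300.7, 413.4, 231.2]
eef_rot: [-0.047, 0.999, -0.001, 0.0]
contact_force: [0.7, -0.1, -0.2]
grip_width: 38.6
```

Request:
play_rows(
  plan=[
    [0.25,-0.33,0,0,0,0,1],
    [0.5,-0.66,0,0,0,0,1],
    [0.75,-1,0,0,0,0,1],
  ],
)

```text
clock: 1.03
ee_pos: [375.3, 314.1, 231.6]
eef_rot: [-0.044, 0.999, 0.0, 0.0]
contact_force: [1.5, 0.1, 0.6]
grip_width: 0.5
```

Request:
play_rows(
  plan=[
    [0.25,-0.33,0,0,0,0,1],
    [0.5,-0.66,0,0,0,0,1],
    [0.75,-1,0,0,0,0,1],
  ],
)

```text
clock: 1.28
ee_pos: [450.7, 214.0, 231.7]
eef_rot: [-0.044, 0.999, 0.0, 0.0]
contact_force: [0.9, -0.0, -0.5]
grip_width: 0.2
```

Request:
play_rows(
  plan=[
    [0.25,-0.33,0,0,0,0,1],
    [0.5,-0.66,0,0,0,0,1],
    [0.75,-1,0,0,0,0,1],
    [0.75,-1,0,0,0,0,1],
  ],
)

```text
clock: 1.62
ee_pos: [542.3, 92.1, 231.5]
eef_rot: [-0.043, 0.999, -0.001, 0.001]
contact_force: [0.2, -0.6, -0.4]
grip_width: -0.1
```

```bash
python3 - <<'E'
from h import *
st(); im,p=snap('wrist','w1.png')
print(proj(p,[[650.9,-54.6,112]]))
E
```

```text
t1.62 pos [542.3  92.1 231.5] jaw deg 94.9 zax [ 0.002 -0.001 -1.   ] F [ 0.2 -0.6 -0.4] w -0.1 q [ 0.09  0.27  1.56 -0.    1.31 -1.56]
[[111.0537368  270.48265255]]
```

View pics/w1.png

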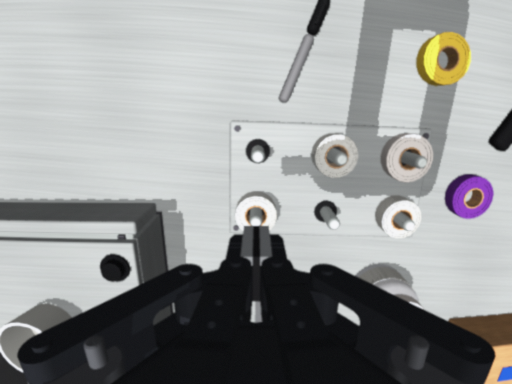

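```bash
python3 - <<'E'
from h import *
from scipy.optimize import least_squares
np.set_printoptions(precision=1,suppress=True)
st(); im,p=snap('wrist','w2.png')
g=cv2.cvtColor(im,cv2.COLOR_RGB2GRAY)
m=(g[250:285,97:135]<60); n,l,s,c=cv2.connectedComponentsWithStats(m.astype(np.uint8)); k=1+np.argmax(s[1:,4]); uv=c[k]+[97,250]
print(uv,s[k],'button',atz(p,[uv],112))
for d in models.trace('wrist','labelA_mid')+models.trace('wrist','tapeA_mid'):
    ys,xs=np.nonzero(d['pixels']); print(d['score'],d['rect'],atz(p,[[(d['rect'][0]+d['rect'][2])/2,(d['rect'][1]+d['rect'][3])/2]],30))
a=cv2.resize(im[110:245,220:445,::-1],None,fx=3.5,fy=3.5,interpolation=cv2.INTER_CUBIC); cv2.imwrite('pics/w2z.png',a)
a=cv2.resize(im[190:290,0:200,::-1],None,fx=4,fy=4,interpolation=cv2.INTER_CUBIC); cv2.imwrite('pics/w2u.png',a)
E
```

```text
t1.67 pos [544.9  89.6 231.5] jaw deg 94.8 zax [ 0. -0. -1.] F [ 1.4 -3.4  0.7] w -0.1 q [ 0.1  0.3  1.6 -0.   1.3 -1.6]
[117.3 265.5] [  7   3  29  26 589] button [[646.9 -50.5 112. ]]
0.94 [379.8, 192.4, 424.9, 238.4] [[591.9 287.1  30. ]]
0.85 [421.2, 29.5, 474.7, 81.2] [[392.3 300.1  30. ]]
0.78 [446.5, 174.2, 496.2, 216.4] [[556.4 376.5  30. ]]
0.59 [385.3, 131.9, 436.6, 182.3] [[514.6 280.4  30. ]]
```

View pics/w2z.png

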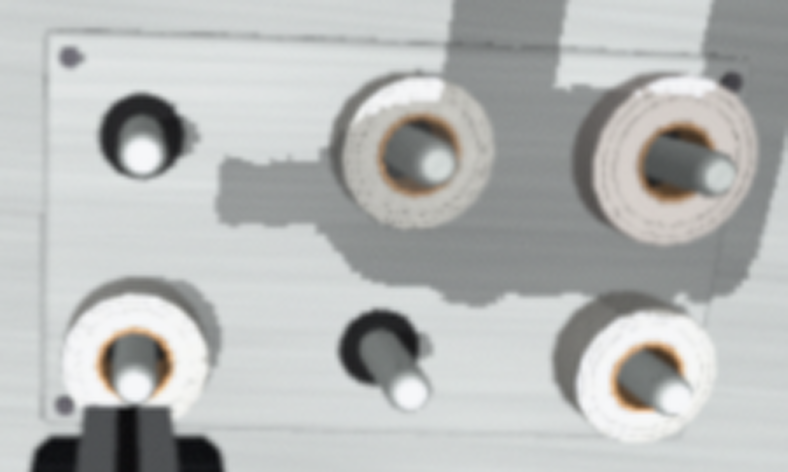

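View pics/w2u.png

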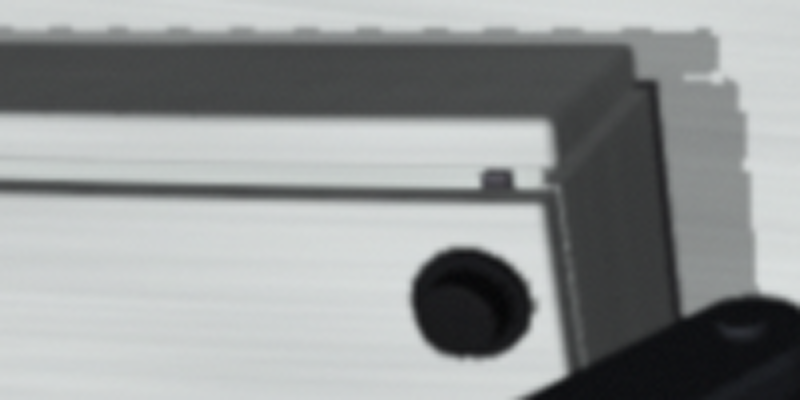

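```bash
python3 - <<'E'
from h import *
from scipy.optimize import least_squares
np.set_printoptions(precision=2,suppress=True)
p=viewer.camera_params('wrist')
print('button',atz(p,[[113.9,267.9]],112))
# unit top front edge line & right... left corner of the unit top at front
z4=lambda a:(np.array(a)+.5)/4-.5+np.array([0,190])
print('panel top edge front corner',atz(p,z4([(550,118),(0,110)]),84), 'unit top edge',atz(p,z4([(545,195),(0,185)]),100))
z=lambda a:(np.array(a)+.5)/3.5-.5+np.array([220,110])
cs=[(674,398),(410,391),(134,383),(718,176),(437,161),(143,155)]
sp=[(-37.5,96),(-37.5,0),(-37.5,-96),(-117.5,96),(-117.5,0),(-117.5,-96)]
def T(q,l):
    l=np.array(l,float);c,s=np.cos(q[2]),np.sin(q[2]);return l@np.array([[c,s],[-s,c]])+q[:2]
f=lambda q:(proj(p,np.c_[T(q,sp),np.full(6,56)])-z(cs)).ravel()
r=least_squares(f,[630,185,0.05]);print(r.x,f(r.x));print(T(r.x,sp))
# roll tops
print('rolls',atz(p,z([(418,153),(675,160),(136,365),(647,376)]),[34,28,34,34]))
E
```

```text
button [[643.71 -47.39 112.  ]]
panel top edge front corner [[ 597.19  -31.45   84.  ]
 [ 611.41 -199.76   84.  ]] unit top edge [[ 612.6   -26.92  100.  ]
 [ 626.93 -188.28  100.  ]]
[628.93 200.46   0.05] [ 0.61  0.28 -0.01  0.44 -0.41  0.46  0.37 -0.43  0.04  0.44 -0.51 -0.91]
[[586.28 294.29]
 [591.48 198.43]
 [596.68 102.57]
 [506.4  289.96]
 [511.6  194.1 ]
 [516.8   98.24]]
rolls [[511.74 194.13  34.  ]
 [505.98 289.73  28.  ]
 [597.65 104.04  34.  ]
 [586.05 294.78  34.  ]]
```

```bash
python3 - <<'E'
from h import *
from scipy.optimize import least_squares
np.set_printoptions(precision=2,suppress=True)
st()
viewer.camera('wrist');st()
im,p=snap('wrist','w3.png');st()
print(p['pose'])
a=cv2.resize(im[110:245,220:445,::-1],None,fx=3.5,fy=3.5,interpolation=cv2.INTER_CUBIC); cv2.imwrite('pics/w3z.png',a)
a=cv2.resize(im[190:290,0:200,::-1],None,fx=4,fy=4,interpolation=cv2.INTER_CUBIC); cv2.imwrite('pics/w3u.png',a)
E
```

```text
t1.82 pos [539.8  95.1 231.1] jaw deg 94.9 zax [-0.  0. -1.] F [ 0.   0.  -0.1] w -0.0 q [ 0.1   0.27  1.56  0.    1.31 -1.56]
t1.87 pos [539.1  95.9 231.1] jaw deg 95.0 zax [-0.  0. -1.] F [ 0.1  1.  -0.4] w -0.1 q [ 0.1   0.27  1.56  0.    1.31 -1.56]
t1.92 pos [538.8  96.4 231.2] jaw deg 95.1 zax [-0.  0. -1.] F [-0.7  0.6  0.2] w 0.1 q [ 0.1   0.27  1.56  0.    1.31 -1.56]
[[ -0.09  -0.96  -0.27 470.68]
 [  1.    -0.09  -0.02  90.17]
 [  0.    -0.27   0.96 372.93]
 [  0.     0.     0.     1.  ]]
```

View pics/w3z.png

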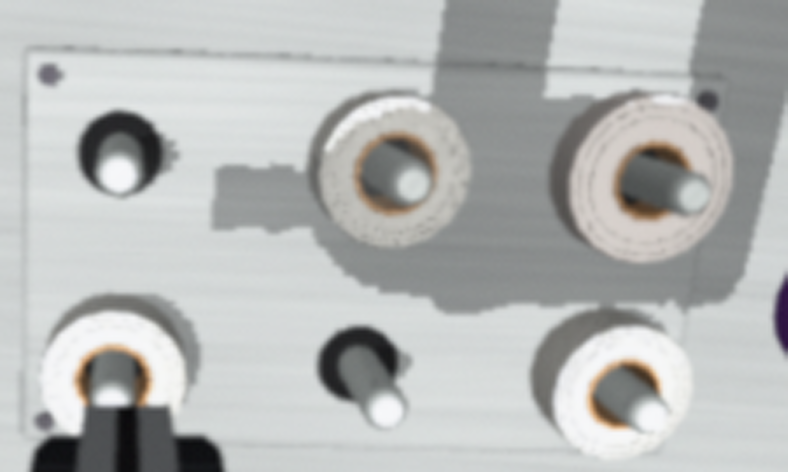

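View pics/w3u.png

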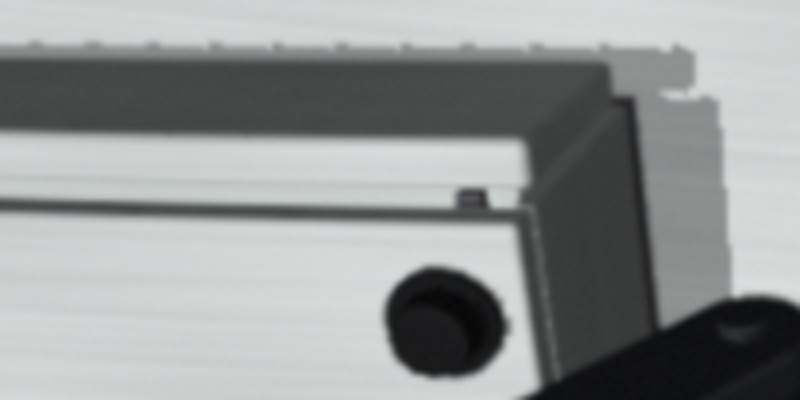

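```bash
python3 - <<'E'
from h import *
from scipy.optimize import least_squares
np.set_printoptions(precision=2,suppress=True)
st()
p=viewer.camera_params('wrist');print(p['pose'][:3,3])
z4=lambda a:(np.array(a)+.5)/4-.5+np.array([0,190])
print('button',atz(p,z4([(430,333)]),112))
print('unit top edge',atz(p,z4([(522,212),(0,198)]),100))
z=lambda a:(np.array(a)+.5)/3.5-.5+np.array([220,110])
cs=[(649,416),(387,409),(111,400),(692,194),(412,184),(119,174)]
sp=[(-37.5,96),(-37.5,0),(-37.5,-96),(-117.5,96),(-117.5,0),(-117.5,-96)]
def T(q,l):
    l=np.array(l,float);c,s=np.cos(q[2]),np.sin(q[2]);return l@np.array([[c,s],[-s,c]])+q[:2]
f=lambda q:(proj(p,np.c_[T(q,sp),np.full(6,56)])-z(cs)).ravel()
r=least_squares(f,[630,185,0.05]);print(r.x,f(r.x));print(T(r.x,sp))
print('rolls',atz(p,z([(394,170),(651,177),(113,383),(622,391)]),[34,28,34,34]))
E
```

```text
t1.92 pos [538.8  96.4 231.2] jaw deg 95.1 zax [-0.  0. -1.] F [-0.7  0.6  0.2] w 0.1 q [ 0.1   0.27  1.56  0.    1.31 -1.56]
[470.37  90.6  373.01]
button [[650.26 -53.92 112.  ]]
unit top edge [[ 617.74  -32.04  100.  ]
 [ 630.93 -187.71  100.  ]]
[635.03 194.68   0.06] [ 0.8   0.23 -0.3   0.38 -0.37  0.61  0.57  0.09 -0.04 -0.39 -0.55 -0.59]
[[592.25 288.44]
 [597.59 192.59]
 [602.92  96.74]
 [512.38 284.  ]
 [517.71 188.15]
 [523.04  92.3 ]]
rolls [[517.2  187.96  34.  ]
 [511.47 283.43  28.  ]
 [604.47  97.72  34.  ]
 [591.32 287.95  34.  ]]
```

Request:
play_rows(
  plan=[
    [0.23,-0.25,0,0,0,0,1],
    [0.46,-0.5,0,0,0,0,1],
    [0.69,-0.75,0,0,0,0,1],
    [0.93,-1,0,0,0,0,1],
    [0.93,-1,0,0,0,0,1],
  ],
)

```text
clock: 2.33
ee_pos: [656.3, -28.4, 231.0]
eef_rot: [-0.043, 0.999, -0.002, 0.002]
contact_force: [-0.0, 0.3, 0.2]
grip_width: 0.0
```

Request:
play_rows(
  plan=[
    [0,-0.25,-0.2,0,0,0,1],
    [0,-0.25,-0.5,0,0,0,1],
    [0,-0.25,-0.8,0,0,0,1],
    [0,-0.25,-0.8,0,0,0,1],
    [0,-0.25,-0.8,0,0,0,1],
  ],
)

```text
clock: 2.75
ee_pos: [648.9, -52.5, 133.5]
eef_rot: [-0.045, 0.999, 0.001, -0.003]
contact_force: [1.1, 0.8, 0.4]
grip_width: -0.0
```

```bash
python3 - <<'E'
from h import *
st(); snap('side','s1.png'); st()
im=cv2.imread('pics/s1.png'); cv2.imwrite('pics/s1z.png',cv2.resize(im[120:260,220:420],None,fx=4,fy=4,interpolation=cv2.INTER_CUBIC))
E
```

```text
t2.75 pos [648.9 -52.5 133.5] jaw deg 95.1 zax [-0.006  0.001 -1.   ] F [1.1 0.8 0.4] w -0.0 q [-0.15  0.49  1.46  0.    1.19 -1.81]
t2.80 pos [651.1 -52.9 135.9] jaw deg 95.1 zax [-0.001  0.    -1.   ] F [0.1 0.5 0.2] w 0.1 q [-0.15  0.49  1.46  0.    1.19 -1.81]
```

View pics/s1z.png

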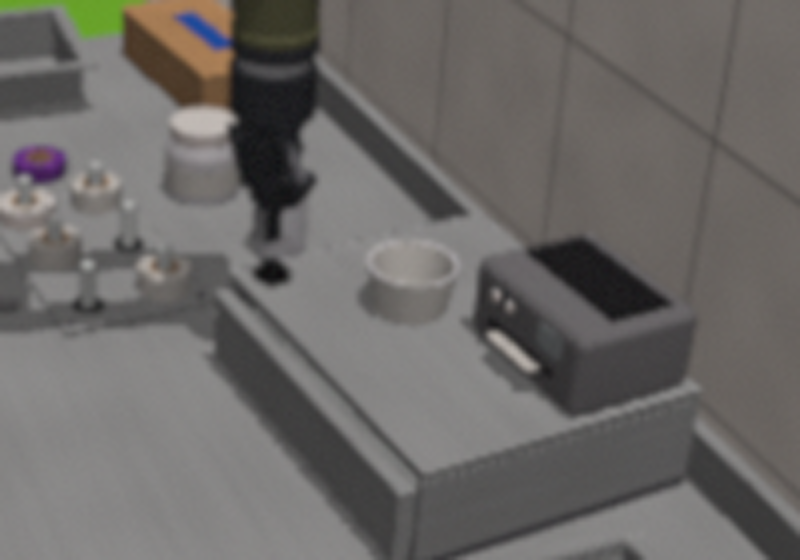

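Request:
play_rows(
  plan=[
    [0,0,-0.1,0,0,0,1],
    [0,0,-0.17,0,0,0,1],
    [0,0,-0.2,0,0,0,1],
    [0,0,-0.23,0,0,0,1],
    [0,0,-0.25,0,0,0,1],
  ],
)

```text
clock: 3.22
ee_pos: [651.6, -53.8, 106.1]
eef_rot: [-0.044, 0.999, 0.0, 0.001]
contact_force: [-0.9, 1.5, 4.2]
grip_width: -0.1
```

```bash
python3 - <<'E'
from h import *
st(); snap('side','s2.png'); st()
im=cv2.imread('pics/s2.png'); cv2.imwrite('pics/s2z.png',cv2.resize(im[120:260,220:420],None,fx=4,fy=4,interpolation=cv2.INTER_CUBIC))
E
```

```text
t3.22 pos [651.6 -53.8 106.1] jaw deg 95.0 zax [ 0.001  0.001 -1.   ] F [-0.9  1.5  4.2] w -0.1 q [-0.15  0.52  1.49  0.    1.13 -1.81]
t3.27 pos [651.7 -53.8 105.7] jaw deg 95.0 zax [ 0.001  0.001 -1.   ] F [-0.3  1.7  4.6] w 0.1 q [-0.15  0.52  1.49  0.    1.13 -1.81]
```

View pics/s2z.png

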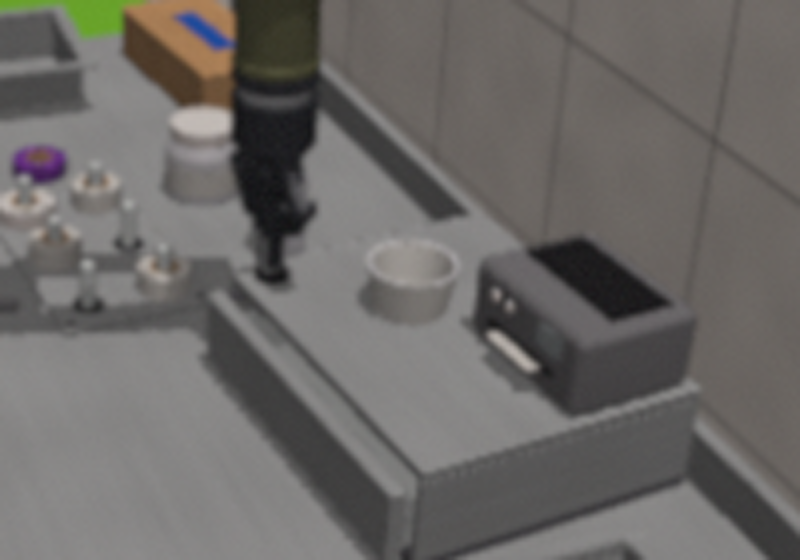

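Request:
play_rows(
  plan=[
    [0,0,0,0,0,0,1],
    [0,0,0,0,0,0,1],
    [0,0,0.3,0,0,0,1],
    [0,0,0.6,0,0,0,0.4],
    [0,0,0.6,0,0,-0.23,0.4],
  ],
)

```text
clock: 3.68
ee_pos: [655.8, -55.6, 184.4]
eef_rot: [0.017, 1.0, -0.001, 0.006]
contact_force: [1.5, -1.3, 1.0]
grip_width: 23.4
```

Request:
play_rows(
  plan=[
    [-0.1,-0.2,0,0,0,-0.23,0.4],
    [-0.2,-0.4,0,0,0,-0.46,0.4],
    [-0.3,-0.6,0,0,0,-0.7,0.4],
    [-0.4,-0.8,0,0,0,-0.93,0.4],
    [-0.5,-1,0,0,0,-1,0.4],
  ],
)

```text
clock: 4.1
ee_pos: [590.4, -175.8, 176.9]
eef_rot: [0.277, 0.961, -0.001, -0.0]
contact_force: [-0.5, -0.1, 0.9]
grip_width: 51.3
```

Request:
play_rows(
  plan=[
    [-0.1,-0.2,0,0,0,-0.23,0.4],
    [-0.14,-0.23,0,0,0,-0.46,0.4],
    [-0.14,-0.23,0,0,0,-0.7,0.4],
    [-0.14,-0.23,0,0,0,-0.93,0.4],
    [-0.14,-0.23,0,0,0,-1,0.4],
  ],
)

```text
clock: 4.52
ee_pos: [573.9, -203.0, 176.9]
eef_rot: [0.517, 0.856, -0.0, -0.0]
contact_force: [0.0, -0.3, -0.1]
grip_width: 51.4
```

Request:
play_rows(
  plan=[
    [0,0,0,0,0,-0.23,0.4],
    [0,0,0,0,0,-0.46,0.4],
    [0,0,0,0,0,-0.7,0.4],
    [0,0,0,0,0,-0.77,0.4],
    [0,0,0,0,0,-0.77,0.4],
  ],
)

```text
clock: 4.93
ee_pos: [574.1, -202.4, 176.9]
eef_rot: [0.676, 0.737, -0.001, -0.0]
contact_force: [0.0, -0.8, 0.1]
grip_width: 51.2
```

```bash
python3 - <<'E'
from h import *
np.set_printoptions(precision=1,suppress=True)
st(); im,p=snap('top','t2.png');st(); snap('wrist','w4.png')
im=cv2.imread('pics/t2.png'); cv2.imwrite('pics/t2z.png',cv2.resize(im[80:280,130:390],None,fx=3,fy=3,interpolation=cv2.INTER_CUBIC))
E
```

```text
t4.93 pos [ 574.1 -202.4  176.9] jaw deg 5.0 zax [-0. -0. -1.] F [ 0.  -0.8  0.1] w 51.2 q [-0.4  0.4  1.5 -0.   1.2 -0.5]
t4.98 pos [ 574.2 -202.4  176.9] jaw deg 5.1 zax [-0. -0. -1.] F [ 0.4 -0.9  0.4] w 51.5 q [-0.4  0.4  1.5 -0.   1.2 -0.5]
```

View pics/t2z.png

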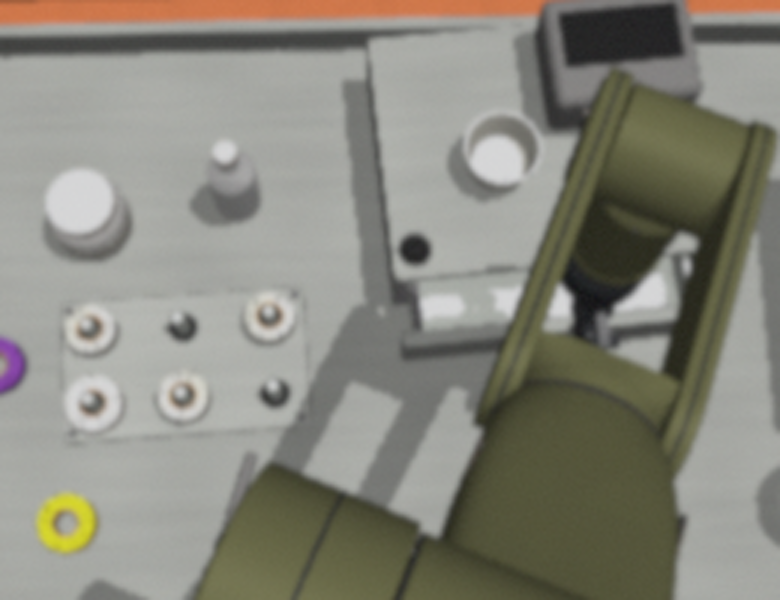

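View pics/w4.png

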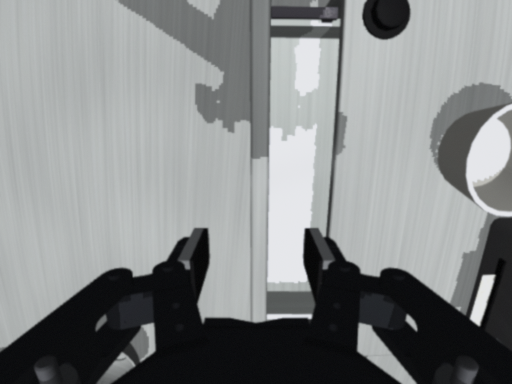

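```bash
python3 - <<'E'
from h import *
np.set_printoptions(precision=1,suppress=True)
p=viewer.camera_params('wrist')
print(atz(p,[[250,180],[268,180],[268,120],[250,120]],84), atz(p,[[335,180]],100))
E
```

```text
[[ 568.7 -190.5   84. ]
 [ 584.  -189.1   84. ]
 [ 578.9 -139.4   84. ]
 [ 564.4 -140.7   84. ]] [[ 636.4 -180.4  100. ]]
```

Request:
play_rows(
  plan=[
    [0.02,0,-0.25,0,0,0,0.4],
    [0.02,0,-0.5,0,0,0,0.4],
    [0.02,0,-0.75,0,0,0,0.4],
    [0.02,0,-0.95,0,0,0,0.4],
    [0.02,0,-0.95,0,0,0,0.4],
  ],
)

```text
clock: 5.45
ee_pos: [572.9, -200.5, 58.2]
eef_rot: [0.675, 0.738, -0.002, -0.005]
contact_force: [-1.3, 1.2, -1.6]
grip_width: 51.4
```

Request:
play_rows(
  plan=[
    [0,0,0,0,0,0,0.6],
    [0,0,0,0,0,0,0.8],
    [0,0,0,0,0,0,1],
    [0,0,0,0,0,0,1],
    [0,0,0,0,0,0,1],
  ],
  force=40,
)

```text
clock: 5.87
ee_pos: [578.3, -202.6, 65.4]
eef_rot: [0.675, 0.738, 0.001, 0.002]
contact_force: [0.7, -1.1, 4.7]
grip_width: 14.9
```

Request:
play_rows(
  plan=[
    [-0.1,-0.009,0,0,0,0,1],
    [-0.3,-0.026,0,0,0,0,1],
    [-0.5,-0.043,0,0,0,0,1],
    [-0.7,-0.06,0,0,0,0,1],
    [-0.8,-0.069,0,0,0,0,1],
  ],
)

```text
clock: 6.28
ee_pos: [481.9, -211.0, 65.3]
eef_rot: [0.675, 0.737, 0.001, 0.003]
contact_force: [3.1, 1.6, 2.8]
grip_width: 14.8
```

Request:
play_rows(
  plan=[
    [-0.1,-0.009,0,0,0,0,1],
    [-0.2,-0.017,0,0,0,0,1],
    [-0.25,-0.022,0,0,0,0,1],
    [-0.25,-0.022,0,0,0,0,1],
    [-0.25,-0.022,0,0,0,0,1],
  ],
)

```text
clock: 6.7
ee_pos: [451.3, -213.6, 65.3]
eef_rot: [0.675, 0.737, 0.0, 0.001]
contact_force: [-0.9, 0.2, 13.7]
grip_width: 15.1
```

```bash
python3 - <<'E'
from h import *
st(); snap('wrist','w5.png');st()
E
```

```text
t6.70 pos [ 451.3 -213.6   65.3] jaw deg 5.0 zax [ 0.002 -0.002 -1.   ] F [-0.9  0.2 13.7] w 15.1 q [-0.53  0.4   1.88 -0.    0.87 -0.61]
t6.75 pos [ 451.5 -213.6   65.3] jaw deg 5.0 zax [ 0.002 -0.002 -1.   ] F [-1.6  0.7 12.2] w 15.1 q [-0.53  0.4   1.88 -0.    0.87 -0.61]
```

View pics/w5.png

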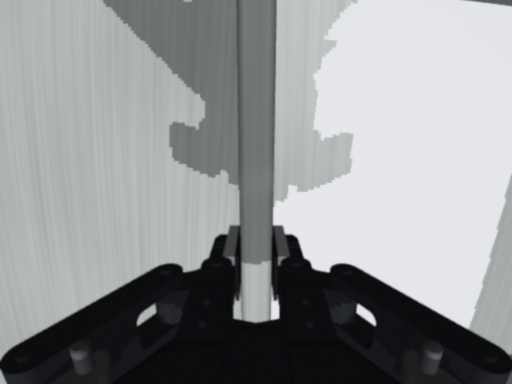

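Request:
play_rows(
  plan=[
    [0,0,0,0,0,0,0.5],
    [0,0,0,0,0,0,0.4],
    [0,0,0,0,0,0,0.4],
    [0,0,0.3,0,0,0,0.4],
    [0,0,0.6,0,0,0,0],
  ],
)

```text
clock: 7.17
ee_pos: [448.6, -211.6, 133.7]
eef_rot: [0.675, 0.738, -0.001, -0.004]
contact_force: [1.5, 0.0, 0.2]
grip_width: 62.2
```

Request:
play_rows(
  plan=[
    [0,0,0.3,0,0,0.23,0],
    [0,0.3,0.45,0,0,0.46,0],
    [0.1,0.6,0.45,0,0,0.7,0],
    [0.2,0.9,0.45,0,0,0.93,0],
    [0.25,1,0.45,0,0,1,0],
  ],
)

```text
clock: 7.58
ee_pos: [481.2, -89.1, 189.8]
eef_rot: [0.458, 0.889, 0.001, -0.0]
contact_force: [-0.7, -0.0, -0.6]
grip_width: 85.2
```

Request:
play_rows(
  plan=[
    [0.2,0.2,0,0,0,0.23,0],
    [0.3,0.4,0,0,0,0.46,0],
    [0.4,0.65,0,0,0,0.7,0],
    [0.5,0.9,0,0,0,0.93,0],
    [0.5,1,0,0,0,1,0],
  ],
)

```text
clock: 8.0
ee_pos: [543.0, 30.5, 189.0]
eef_rot: [0.213, 0.977, 0.001, 0.0]
contact_force: [0.4, -0.6, 0.6]
grip_width: 85.2
```

Request:
play_rows(
  plan=[
    [0.1,0.2,0,0,0,0.23,0],
    [0.2,0.3,0,0,0,0.46,0],
    [0.3,0.4,0,0,0,0.7,0],
    [0.4,0.4,0,0,0,0.92,0],
    [0.4,0.4,0,0,0,0.92,0],
  ],
)

```text
clock: 8.42
ee_pos: [590.7, 75.6, 188.8]
eef_rot: [-0.025, 1.0, -0.0, 0.001]
contact_force: [0.8, -0.3, 0.3]
grip_width: 85.3
```

```bash
python3 - <<'E'
from h import *
viewer.camera('top')
st(); snap('wrist','w6.png');st(); snap('top','t3.png')
im=cv2.imread('pics/t3.png'); cv2.imwrite('pics/t3z.png',cv2.resize(im[80:280,130:390],None,fx=3,fy=3,interpolation=cv2.INTER_CUBIC))
E
```

```text
t8.47 pos [589.1  75.1 188.7] jaw deg 92.5 zax [-0.001 -0.001 -1.   ] F [-1.   0.5  0.2] w 85.4 q [ 0.06  0.37  1.53 -0.    1.25 -1.56]
t8.52 pos [588.1  74.8 188.6] jaw deg 92.4 zax [-0.002 -0.001 -1.   ] F [-0.7 -0.3 -0.2] w 85.4 q [ 0.06  0.37  1.53 -0.    1.25 -1.56]
```

View pics/w6.png

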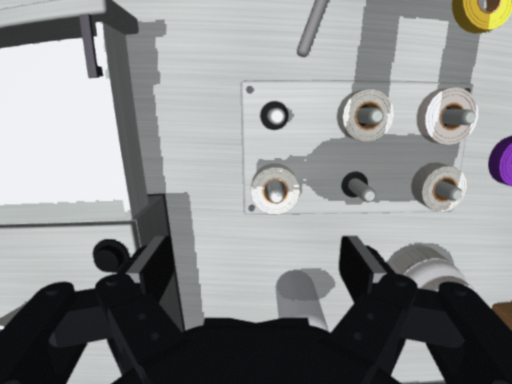

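View pics/t3z.png

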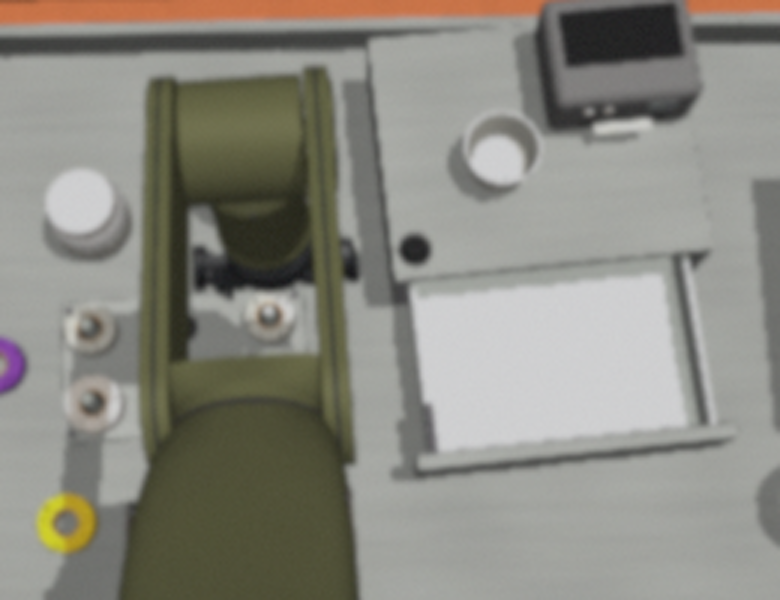

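```bash
cat >> h.py <<'E'
def to(x,y,z,jaw=None):
    s=st(); d=(np.array([x,y,z])-s['ee_pos'])/120
    M=Ro.from_quat(s['eef_rot']).as_matrix(); j=np.degrees(np.arctan2(M[1,1],M[0,1]))
    print('delta norm',np.round(d,3), 'turn',None if jaw is None else np.round((jaw-j)/30,3), 'len mm %.0f'%np.linalg.norm(d*120))
E
python3 - <<'E'
from h import *
np.set_printoptions(precision=1,suppress=True)
to(603.2,97.3,90,93.3)
p=viewer.camera_params('top')
z=lambda a:(np.array(a)+.5)/3-.5+np.array([130,80])
print('panel front top edge',atz(p,z([(420,461),(733,431)]),84),'unit',atz(p,z([(398,278),(708,252)]),100))
E
```

```text
t8.57 pos [587.6  74.6 188.7] jaw deg 92.4 zax [-0. -0. -1.] F [-0.4  0.8  0.3] w 85.3 q [ 0.1  0.4  1.5 -0.   1.2 -1.6]
delta norm [ 0.1  0.2 -0.8] turn 0.029 len mm 102
panel front top edge [[ 439.4  -55.2   84. ]
 [ 463.7 -370.6   84. ]] unit [[ 624.7  -37.4  100. ]
 [ 646.6 -355.8  100. ]]
```

Request:
play_rows(
  plan=[
    [0.13,0.19,-0.2,0,0,0.03,0],
    [0.13,0.19,-0.45,0,0,0.03,0],
    [0.13,0.19,-0.7,0,0,0.03,0],
    [0.13,0.19,-0.82,0,0,0.03,0],
    [0.13,0.19,-0.82,0,0,0.03,0],
  ],
)

```text
clock: 8.98
ee_pos: [599.9, 97.0, 86.9]
eef_rot: [-0.029, 1.0, -0.0, -0.005]
contact_force: [-0.6, -0.1, -0.2]
grip_width: 85.4
```

```bash
python3 - <<'E'
from h import *
viewer.camera('side')
to(603.2,97.3,8,93.3);snap('wrist','w7.png'); to(603.2,97.3,8,93.3)
E
```

```text
t9.03 pos [601.7  97.2  89. ] jaw deg 93.4 zax [-0.006 -0.001 -1.   ] F [ 0.1 -0.1  1. ] w 85.4 q [ 0.09  0.49  1.6  -0.    1.05 -1.54]
delta norm [ 0.012  0.001 -0.675] turn -0.003 len mm 81
t9.08 pos [603.5  97.3  90.7] jaw deg 93.4 zax [-0.002 -0.    -1.   ] F [-0.8  0.2  0.7] w 85.7 q [ 0.09  0.49  1.6  -0.    1.05 -1.54]
delta norm [-0.003 -0.    -0.69 ] turn -0.004 len mm 83
```

View pics/w7.png

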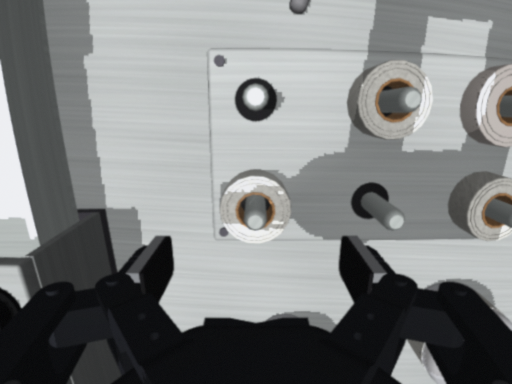

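Request:
play_rows(
  plan=[
    [0,0,-0.2,0,0,0,0],
    [0,0,-0.4,0,0,0,0],
    [0,0,-0.55,0,0,0,0],
    [0,0,-0.65,0,0,0,0],
    [0,0,-0.68,0,0,0,0],
  ],
)

```text
clock: 9.5
ee_pos: [604.2, 97.6, 9.0]
eef_rot: [-0.03, 1.0, -0.0, -0.0]
contact_force: [-1.2, 0.6, 0.3]
grip_width: 85.5
```

Request:
play_rows(
  plan=[
    [0,0,0,0,0,0,0.3],
    [0,0,0,0,0,0,0.6],
    [0,0,0,0,0,0,1],
    [0,0,0,0,0,0,1],
    [0,0,0,0,0,0,1],
  ],
  force=50,
)

```text
clock: 9.92
ee_pos: [605.9, 98.1, 11.4]
eef_rot: [-0.031, 1.0, 0.0, 0.002]
contact_force: [-0.8, -1.4, 5.3]
grip_width: 52.8
```

```bash
python3 - <<'E'
from h import *
snap('side','s3.png'); to(603.2,97.3,100,93.3)
im=cv2.imread('pics/s3.png'); cv2.imwrite('pics/s3z.png',cv2.resize(im[120:220,180:320],None,fx=5,fy=5,interpolation=cv2.INTER_CUBIC))
E
```

```text
t9.97 pos [605.9  98.   11.4] jaw deg 93.5 zax [ 0.004  0.    -1.   ] F [-0.9 -0.   5.1] w 52.7 q [ 0.09  0.59  1.67 -0.    0.88 -1.54]
delta norm [-0.023 -0.006  0.738] turn -0.008 len mm 89
```

View pics/s3z.png

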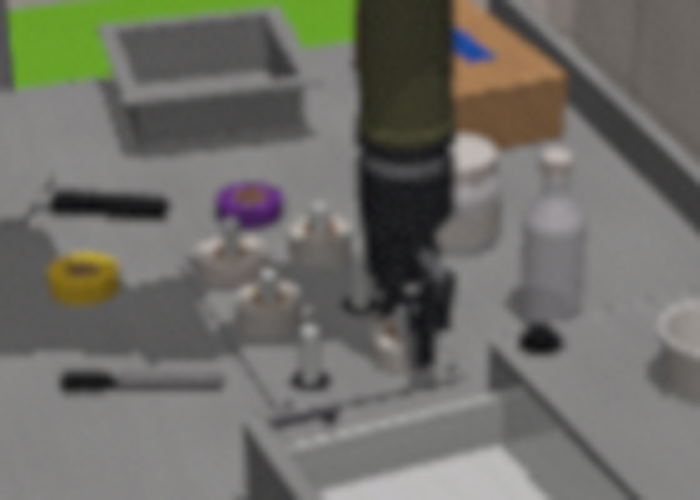

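Request:
play_rows(
  plan=[
    [0,0,0.15,0,0,0,1],
    [0,0,0.35,0,0,0,1],
    [0,0,0.6,0,0,0,1],
    [0,0,0.8,0,0,0,1],
    [0,0,0.9,0,0,0,1],
  ],
)

```text
clock: 10.38
ee_pos: [606.7, 98.3, 121.6]
eef_rot: [-0.031, 1.0, 0.0, 0.003]
contact_force: [1.5, -0.6, -1.4]
grip_width: 52.4
```

```bash
python3 - <<'E'
from h import *
snap('side','s4.png'); to(584.6,-266.8,120,95)
im=cv2.imread('pics/s4.png'); cv2.imwrite('pics/s4z.png',cv2.resize(im[120:220,180:320],None,fx=5,fy=5,interpolation=cv2.INTER_CUBIC))
E
```

```text
t10.43 pos [607.7  98.3 123.1] jaw deg 93.5 zax [ 0.009  0.001 -1.   ] F [1.2 0.3 0.8] w 52.9 q [ 0.09  0.45  1.57  0.    1.11 -1.54]
delta norm [-0.192 -3.043 -0.026] turn 0.049 len mm 366
```

View pics/s4z.png

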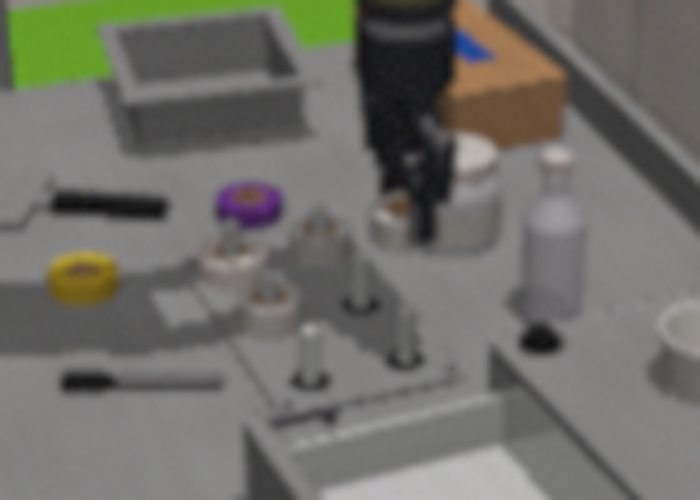

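Request:
play_rows(
  plan=[
    [-0.07,-0.25,0,0,0,0.05,1],
    [-0.15,-0.5,0,0,0,0.05,1],
    [-0.2,-0.75,0,0,0,0.05,1],
    [-0.2,-1,0,0,0,0.05,1],
  ],
)

```text
clock: 10.77
ee_pos: [578.2, -22.6, 117.0]
eef_rot: [-0.045, 0.999, 0.0, -0.001]
contact_force: [-0.7, 0.7, -1.0]
grip_width: 52.5
```

Request:
play_rows(
  plan=[
    [0,-0.3,0,0,0,0,1],
    [0,-0.6,0,0,0,0,1],
    [0,-0.9,0,0,0,0,1],
    [0,-1,0,0,0,0,1],
  ],
)

```text
clock: 11.1
ee_pos: [580.6, -146.9, 117.3]
eef_rot: [-0.043, 0.999, -0.001, 0.0]
contact_force: [1.0, 0.6, -1.3]
grip_width: 52.6
```

Request:
play_rows(
  plan=[
    [0,-0.3,0,0,0,0,1],
    [0,-0.6,0,0,0,0,1],
    [0,-0.9,0,0,0,0,1],
    [0,-1.0,0,0,0,0,1],
    [0,-1.0,0,0,0,0,1],
  ],
)

```text
clock: 11.52
ee_pos: [580.6, -265.5, 117.0]
eef_rot: [-0.042, 0.999, -0.001, 0.0]
contact_force: [0.0, 0.2, -1.1]
grip_width: 52.6
```

```bash
python3 - <<'E'
from h import *
viewer.camera('side')
to(584.6,-266.8,23,95); snap('wrist','w8.png'); to(584.6,-266.8,23,95)
E
```

```text
t11.57 pos [ 580.2 -263.1  116.8] jaw deg 94.9 zax [-0.     0.001 -1.   ] F [-0.3  0.4 -1.9] w 52.7 q [-0.49  0.49  1.52  0.    1.14 -2.15]
delta norm [ 0.037 -0.031 -0.782] turn 0.004 len mm 94
t11.62 pos [ 580.  -261.5  116.8] jaw deg 95.0 zax [-0.001  0.002 -1.   ] F [ 0.8  0.6 -0.4] w 52.5 q [-0.49  0.49  1.52  0.    1.14 -2.15]
delta norm [ 0.039 -0.044 -0.782] turn 0.001 len mm 94
```

View pics/w8.png

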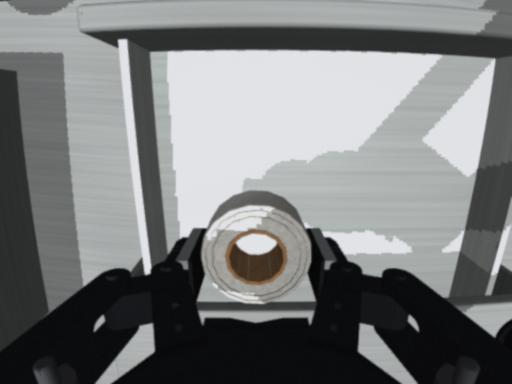

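Request:
play_rows(
  plan=[
    [0.03,-0.03,-0.2,0,0,0,1],
    [0.03,-0.03,-0.4,0,0,0,1],
    [0.03,-0.03,-0.6,0,0,0,1],
    [0.03,-0.03,-0.72,0,0,0,1],
    [0.03,-0.03,-0.76,0,0,0,1],
  ],
)

```text
clock: 12.03
ee_pos: [581.8, -262.0, 23.3]
eef_rot: [-0.045, 0.999, 0.002, -0.003]
contact_force: [-3.8, 6.6, 23.4]
grip_width: 52.5
```

Request:
play_rows(
  plan=[
    [0,0,-0.01,0,0,0,1],
    [0,0,-0.01,0,0,0,0.3],
    [0,0,-0.01,0,0,0,0.15],
    [0,0,-0.01,0,0,0,0],
    [0,0,0,0,0,0,0],
  ],
)

```text
clock: 12.45
ee_pos: [584.6, -265.7, 27.0]
eef_rot: [-0.044, 0.999, -0.0, 0.001]
contact_force: [-0.2, 0.8, -0.1]
grip_width: 85.5
```

Request:
play_rows(
  plan=[
    [0,0,0.1,0,0,0,0],
    [0,0,0.4,0,0,0,0],
    [0,0,0.7,0,0,0,0],
    [0,0,0.9,0,0,0,0],
    [0,0.2,0.9,0,0,0,0],
  ],
)

```text
clock: 12.87
ee_pos: [589.0, -247.6, 142.3]
eef_rot: [-0.042, 0.999, -0.005, 0.007]
contact_force: [1.2, 0.0, -0.2]
grip_width: 85.4
```

```bash
python3 - <<'E'
from h import *
viewer.camera('side')
snap('wrist','w9.png'); to(517.7,188.3,120,93.3)
E
```

```text
t12.97 pos [ 584.9 -240.   137.5] jaw deg 95.1 zax [ 0.004 -0.    -1.   ] F [ 0.2  0.6 -0.6] w 85.6 q [-0.46  0.46  1.51  0.    1.17 -2.12]
delta norm [-0.56   3.569 -0.146] turn -0.059 len mm 434
```

View pics/w9.png

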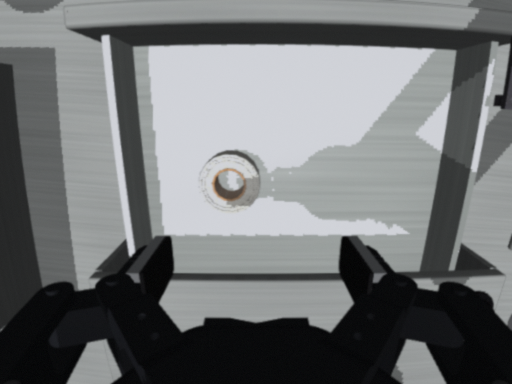

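Request:
play_rows(
  plan=[
    [-0.1,0.3,0.05,0,0,0,0],
    [-0.2,0.6,0.05,0,0,0,0],
    [-0.25,0.9,0.05,0,0,0,0],
    [-0.25,1,0.05,0,0,0,0],
  ],
)

```text
clock: 13.3
ee_pos: [550.9, -117.6, 140.1]
eef_rot: [-0.045, 0.999, 0.001, -0.002]
contact_force: [-0.3, -0.4, 0.1]
grip_width: 85.7
```

Request:
play_rows(
  plan=[
    [-0.1,0.3,0,0,0,0,0],
    [-0.15,0.6,0,0,0,0,0],
    [-0.2,0.9,0,0,0,0,0],
    [-0.2,1,0,0,0,0,0],
  ],
)

```text
clock: 13.63
ee_pos: [528.0, 1.8, 140.1]
eef_rot: [-0.045, 0.999, 0.001, -0.001]
contact_force: [0.5, -0.2, 0.2]
grip_width: 85.2
```

Request:
play_rows(
  plan=[
    [-0.05,0.3,0,0,0,-0.05,0],
    [-0.1,0.6,0,0,0,-0.05,0],
    [-0.1,0.9,0,0,0,-0.05,0],
    [-0.1,1,0,0,0,-0.05,0],
    [-0.1,1,0,0,0,-0.05,0],
  ],
)

```text
clock: 14.05
ee_pos: [518.7, 120.5, 140.3]
eef_rot: [-0.033, 0.999, 0.0, 0.0]
contact_force: [-0.3, -0.1, 0.3]
grip_width: 85.2
```

```bash
python3 - <<'E'
from h import *
viewer.camera('side')
snap('wrist','w10.png'); to(517.6,188.2,90,93.3); snap('top','t4.png')
E
```

```text
t14.15 pos [518.5 117.9 140.1] jaw deg 93.6 zax [ 0.    -0.001 -1.   ] F [-0.7 -0.9  0.3] w 85.6 q [ 0.14  0.34  1.72 -0.    1.08 -1.49]
delta norm [-0.008  0.586 -0.418] turn -0.011 len mm 86
```

View pics/w10.png

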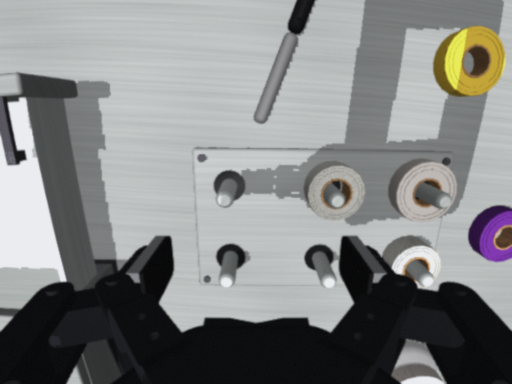

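Request:
play_rows(
  plan=[
    [0,0.3,0,0,0,0,0],
    [0,0.585,0,0,0,0,0],
    [0,0.585,-0.2,0,0,0,0],
    [0,0.585,-0.4,0,0,0,0],
    [0,0.585,-0.45,0,0,0,0],
  ],
)

```text
clock: 14.62
ee_pos: [516.3, 186.7, 83.2]
eef_rot: [-0.031, 1.0, -0.001, -0.003]
contact_force: [0.3, -0.6, 0.2]
grip_width: 85.6
```

```bash
python3 - <<'E'
from h import *
viewer.camera('side')
snap('wrist','w11.png'); to(517.6,188.2,10,93.3)
E
```

```text
t14.72 pos [517.  186.7  84.6] jaw deg 93.4 zax [-0.004 -0.002 -1.   ] F [-0.6  0.1 -0. ] w 85.2 q [ 0.27  0.43  1.74 -0.    0.98 -1.36]
delta norm [ 0.005  0.013 -0.622] turn -0.005 len mm 75
```

View pics/w11.png

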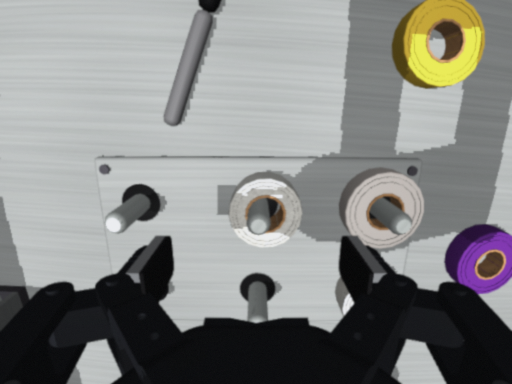

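Request:
play_rows(
  plan=[
    [0,0.01,-0.15,0,0,0,0],
    [0,0.01,-0.3,0,0,0,0],
    [0,0.01,-0.45,0,0,0,0],
    [0,0.01,-0.57,0,0,0,0],
    [0,0.01,-0.62,0,0,0,0],
  ],
)

```text
clock: 15.13
ee_pos: [518.3, 188.5, 11.2]
eef_rot: [-0.03, 1.0, -0.0, -0.0]
contact_force: [-0.2, 0.2, -0.5]
grip_width: 85.3
```

Request:
play_rows(
  plan=[
    [0,0,0,0,0,0,0.3],
    [0,0,0,0,0,0,0.6],
    [0,0,0,0,0,0,1],
    [0,0,0,0,0,0,1],
    [0,0,0,0,0,0,1],
  ],
)

```text
clock: 15.55
ee_pos: [519.4, 189.7, 13.5]
eef_rot: [-0.031, 1.0, 0.0, 0.002]
contact_force: [-0.5, -1.9, 6.4]
grip_width: 52.7
```

Request:
play_rows(
  plan=[
    [0,0,0.15,0,0,0,1],
    [0,0,0.35,0,0,0,1],
    [0,0,0.6,0,0,0,1],
    [0,0,0.8,0,0,0,1],
    [0,0,0.92,0,0,0,1],
  ],
)

```text
clock: 15.97
ee_pos: [519.7, 190.2, 125.7]
eef_rot: [-0.031, 1.0, 0.001, 0.003]
contact_force: [-0.1, 0.4, -0.7]
grip_width: 52.7
```

```bash
python3 - <<'E'
from h import *
viewer.camera('side')
snap('wrist','w12.png'); to(573.4,-137.2,120,95)
E
```

```text
t16.07 pos [520.6 190.6 125.8] jaw deg 93.5 zax [ 0.008  0.002 -1.   ] F [ 0.6  0.1 -0.3] w 53.1 q [ 0.27  0.38  1.7   0.    1.06 -1.36]
delta norm [ 0.44  -2.731 -0.048] turn 0.048 len mm 332
```

View pics/w12.png

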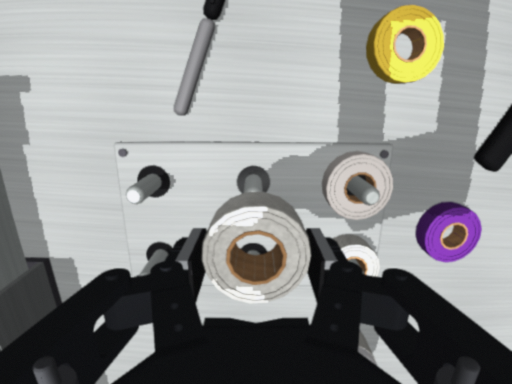

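Request:
play_rows(
  plan=[
    [0.05,-0.3,0,0,0,0.05,1],
    [0.1,-0.6,0,0,0,0.05,1],
    [0.15,-0.9,0,0,0,0.05,1],
    [0.15,-1,0,0,0,0.05,1],
  ],
)

```text
clock: 16.4
ee_pos: [536.4, 65.9, 121.2]
eef_rot: [-0.043, 0.999, -0.001, -0.0]
contact_force: [-0.8, 0.4, -0.9]
grip_width: 52.7
```

Request:
play_rows(
  plan=[
    [0.05,-0.3,0,0,0,0,1],
    [0.1,-0.6,0,0,0,0,1],
    [0.15,-0.9,0,0,0,0,1],
    [0.15,-1,0,0,0,0,1],
  ],
)

```text
clock: 16.73
ee_pos: [555.0, -54.5, 121.2]
eef_rot: [-0.043, 0.999, -0.001, 0.0]
contact_force: [1.0, 0.3, -1.5]
grip_width: 52.8
```

Request:
play_rows(
  plan=[
    [0.05,-0.3,0,0,0,0,1],
    [0.1,-0.6,0,0,0,0,1],
    [0.14,-0.72,0,0,0,0,1],
    [0.14,-0.72,0,0,0,0,1],
    [0.14,-0.72,0,0,0,0,1],
  ],
)

```text
clock: 17.15
ee_pos: [570.3, -136.6, 121.1]
eef_rot: [-0.043, 0.999, 0.001, -0.001]
contact_force: [-0.3, 0.8, -0.8]
grip_width: 52.7
```

```bash
python3 - <<'E'
from h import *
viewer.camera('side')
snap('wrist','w13.png'); to(573.4,-137.2,27,95)
E
```

```text
t17.25 pos [ 569.8 -135.1  121.3] jaw deg 95.1 zax [-0.002  0.002 -1.   ] F [-0.5  0.2 -0.2] w 52.5 q [-0.31  0.42  1.63  0.    1.09 -1.96]
delta norm [ 0.03  -0.017 -0.786] turn -0.002 len mm 94
```

View pics/w13.png

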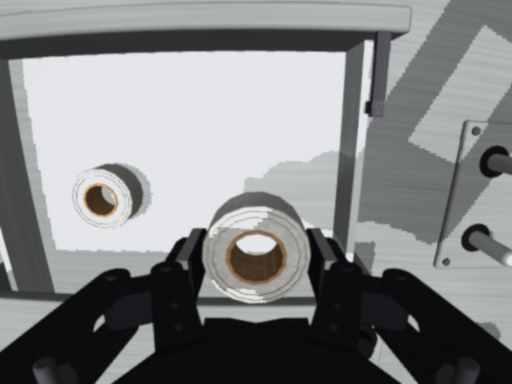

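Request:
play_rows(
  plan=[
    [0.02,-0.01,-0.2,0,0,0,1],
    [0.02,-0.01,-0.4,0,0,0,1],
    [0.02,-0.01,-0.6,0,0,0,1],
    [0.02,-0.01,-0.71,0,0,0,1],
    [0.02,-0.01,-0.77,0,0,0,1],
  ],
)

```text
clock: 17.67
ee_pos: [571.1, -135.3, 27.5]
eef_rot: [-0.045, 0.999, 0.001, -0.002]
contact_force: [-0.4, -0.8, -1.3]
grip_width: 52.3
```

Request:
play_rows(
  plan=[
    [0,0,-0.01,0,0,0,1],
    [0,0,-0.01,0,0,0,0.3],
    [0,0,-0.01,0,0,0,0.15],
    [0,0,-0.01,0,0,0,0],
    [0,0,0,0,0,0,0],
  ],
)

```text
clock: 18.08
ee_pos: [574.1, -138.0, 30.8]
eef_rot: [-0.044, 0.999, -0.0, 0.001]
contact_force: [-0.2, 0.0, 0.4]
grip_width: 85.4
```

Request:
play_rows(
  plan=[
    [0,0,0.1,0,0,0,0],
    [0,0,0.4,0,0,0,0],
    [0,0,0.7,0,0,0,0],
    [0,0,0.9,0,0,0,0],
    [0,0,0.9,0,0,0,0],
  ],
)

```text
clock: 18.5
ee_pos: [577.6, -139.3, 144.7]
eef_rot: [-0.044, 0.999, -0.002, 0.006]
contact_force: [0.5, -0.5, 0.3]
grip_width: 85.2
```

```bash
python3 - <<'E'
from h import *
viewer.camera('side')
snap('wrist','w14.png'); to(592,288.2,140,93.3)
E
```

```text
t18.60 pos [ 574.4 -138.3  140. ] jaw deg 95.0 zax [ 0.004 -0.001 -1.   ] F [-0.2  0.6  0.2] w 85.4 q [-0.31  0.41  1.6  -0.    1.13 -1.97]
delta norm [0.146 3.554 0.   ] turn -0.058 len mm 427
```

View pics/w14.png

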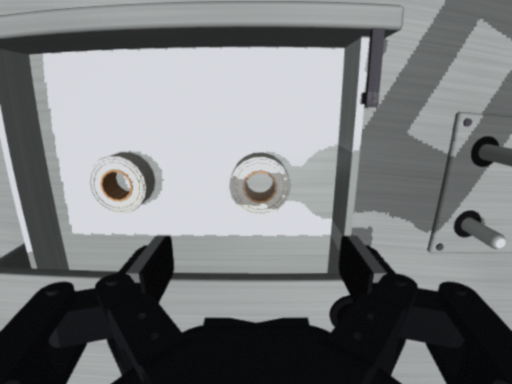

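Request:
play_rows(
  plan=[
    [-0.05,0.3,0,0,0,0,0],
    [-0.1,0.6,0,0,0,0,0],
    [-0.1,0.9,0,0,0,0,0],
    [-0.1,1,0,0,0,0,0],
  ],
)

```text
clock: 18.93
ee_pos: [558.8, -13.9, 136.2]
eef_rot: [-0.045, 0.999, 0.001, -0.002]
contact_force: [-0.5, -0.5, -0.2]
grip_width: 85.0
```

Request:
play_rows(
  plan=[
    [0,0.3,0,0,0,0,0],
    [0,0.6,0,0,0,0,0],
    [0,0.9,0,0,0,0,0],
    [0,1,0,0,0,0,0],
  ],
)

```text
clock: 19.27
ee_pos: [560.3, 106.0, 136.5]
eef_rot: [-0.045, 0.999, 0.001, -0.001]
contact_force: [0.9, 0.3, -0.2]
grip_width: 85.4
```

Request:
play_rows(
  plan=[
    [0.1,0.3,0,0,0,-0.05,0],
    [0.15,0.6,0,0,0,-0.05,0],
    [0.2,0.9,0,0,0,-0.05,0],
    [0.2,1,0,0,0,-0.05,0],
    [0.2,1,0,0,0,-0.05,0],
  ],
)

```text
clock: 19.68
ee_pos: [585.1, 224.7, 136.5]
eef_rot: [-0.033, 0.999, 0.0, -0.001]
contact_force: [-0.3, -0.4, -0.1]
grip_width: 85.3
```

```bash
python3 - <<'E'
from h import *
viewer.camera('side')
snap('wrist','w15.png'); to(592,288.2,90,93.3)
E
```

```text
t19.78 pos [584.4 221.4 136.6] jaw deg 93.6 zax [-0.002 -0.002 -1.   ] F [-0.3 -0.3 -0. ] w 85.4 q [ 0.3   0.46  1.52 -0.    1.17 -1.34]
delta norm [ 0.063  0.557 -0.388] turn -0.011 len mm 82
```

View pics/w15.png

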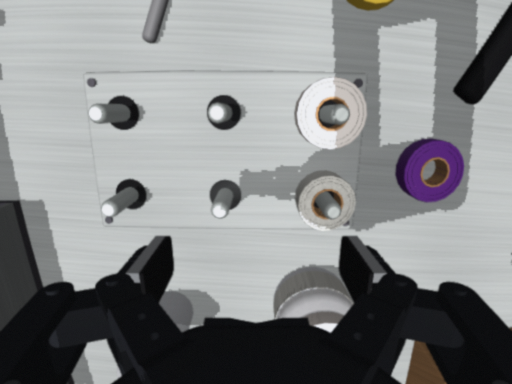

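```bash
python3 - <<'E'
from h import *
p=viewer.camera_params('wrist')
print(proj(p,[[720,290,85],[720,290,0],[700,290,85],[700,250,85]]))
p=viewer.camera_params('top')
print(atz(p,[[157,149],[157,162]],85))
E
```

```text
[[322.99687069 357.67945646]
 [307.14596056 297.98076021]
 [326.39572256 340.08357531]
 [280.18995634 338.29267983]]
[[711.40279773 291.06560312  85.        ]
 [668.67393588 289.61572479  85.        ]]
```

Request:
play_rows(
  plan=[
    [0.06,0.3,0,0,0,0,0],
    [0.06,0.56,0,0,0,0,0],
    [0.06,0.56,-0.2,0,0,0,0],
    [0.06,0.56,-0.35,0,0,0,0],
    [0.06,0.56,-0.4,0,0,0,0],
  ],
)

```text
clock: 20.2
ee_pos: [590.3, 286.7, 86.6]
eef_rot: [-0.03, 1.0, -0.002, -0.003]
contact_force: [-0.9, -0.4, -0.1]
grip_width: 85.3
```

```bash
python3 - <<'E'
from h import *
viewer.camera('side')
snap('wrist','w16.png'); to(592,288.2,11,93.3); snap('side','s5.png')
im=cv2.imread('pics/s5.png'); cv2.imwrite('pics/s5z.png',cv2.resize(im[100:230,170:330],None,fx=5,fy=5,interpolation=cv2.INTER_CUBIC)[:600])
E
```

```text
t20.30 pos [591.  286.8  87.8] jaw deg 93.4 zax [-0.004 -0.002 -1.   ] F [ 0.8  0.3 -0.4] w 85.3 q [ 0.39  0.55  1.49 -0.    1.11 -1.24]
delta norm [ 0.008  0.011 -0.64 ] turn -0.005 len mm 77
```

View pics/w16.png

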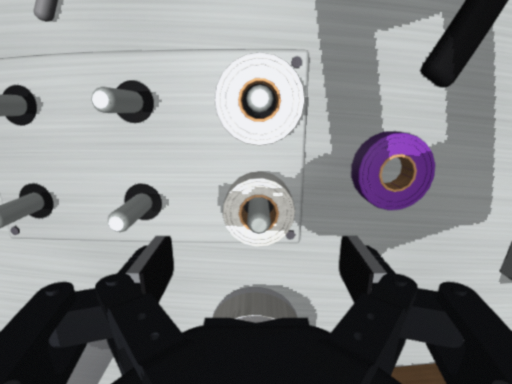

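View pics/s5z.png

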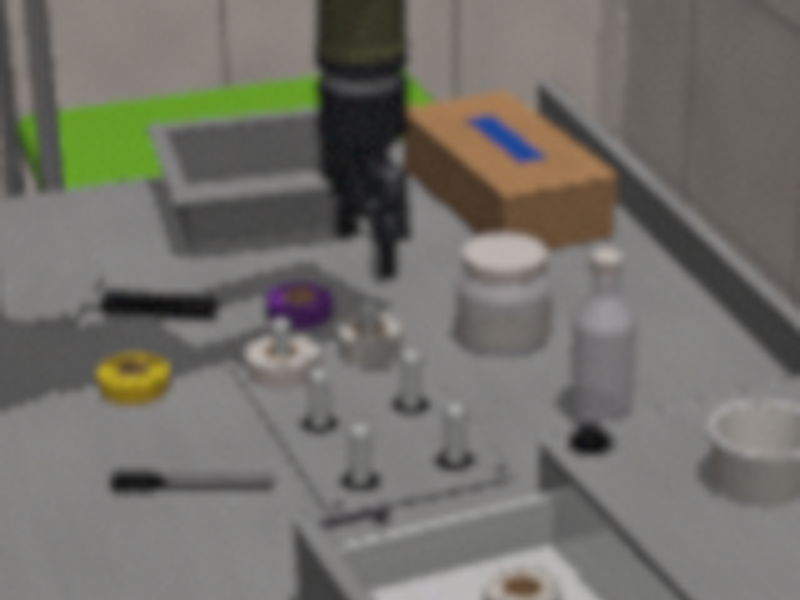

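Request:
play_rows(
  plan=[
    [0.01,0.01,-0.15,0,0,0,0],
    [0.01,0.01,-0.3,0,0,0,0],
    [0.01,0.01,-0.45,0,0,0,0],
    [0.01,0.01,-0.58,0,0,0,0],
    [0.01,0.01,-0.64,0,0,0,0],
  ],
)

```text
clock: 20.77
ee_pos: [593.7, 289.3, 12.4]
eef_rot: [-0.03, 1.0, -0.0, -0.0]
contact_force: [-0.8, -1.5, -0.2]
grip_width: 85.4
```

Request:
play_rows(
  plan=[
    [0,0,0,0,0,0,0.3],
    [0,0,0,0,0,0,0.6],
    [0,0,0,0,0,0,1],
    [0,0,0,0,0,0,1],
    [0,0,0,0,0,0,1],
  ],
)

```text
clock: 21.18
ee_pos: [595.2, 290.9, 14.9]
eef_rot: [-0.031, 1.0, 0.001, 0.002]
contact_force: [0.3, -0.4, 4.8]
grip_width: 51.8
```

Request:
play_rows(
  plan=[
    [0,0,0.15,0,0,0,1],
    [0,0,0.35,0,0,0,1],
    [0,0,0.6,0,0,0,1],
    [0,0,0.8,0,0,0,1],
    [0,0,0.92,0,0,0,1],
  ],
)

```text
clock: 21.6
ee_pos: [595.1, 291.3, 127.0]
eef_rot: [-0.031, 1.0, 0.001, 0.002]
contact_force: [1.0, 0.6, -0.8]
grip_width: 51.1
```

```bash
python3 - <<'E'
from h import *
viewer.camera('side')
snap('wrist','w17.png'); to(506.9,-273.5,120,95)
E
```

```text
t21.70 pos [596.  291.6 127.3] jaw deg 93.6 zax [ 0.007  0.003 -1.   ] F [-0.1  0.2 -0.7] w 51.7 q [ 0.39  0.51  1.45  0.    1.18 -1.24]
delta norm [-0.743 -4.71  -0.061] turn 0.048 len mm 572
```

View pics/w17.png

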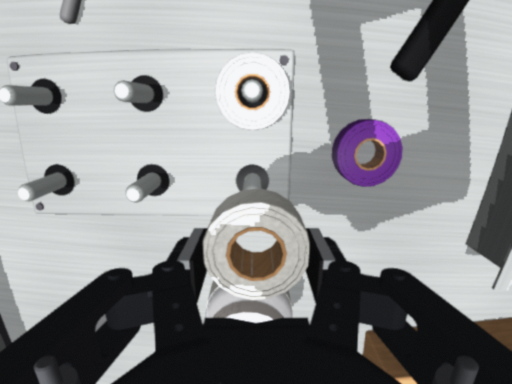

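Request:
play_rows(
  plan=[
    [-0.05,-0.25,0,0,0,0.05,1],
    [-0.1,-0.55,0,0,0,0.05,1],
    [-0.15,-0.85,0,0,0,0.05,1],
    [-0.15,-1,0,0,0,0.05,1],
  ],
)

```text
clock: 22.03
ee_pos: [572.3, 167.0, 121.5]
eef_rot: [-0.044, 0.999, -0.001, -0.003]
contact_force: [-0.3, -0.1, -2.0]
grip_width: 51.4
```

Request:
play_rows(
  plan=[
    [-0.05,-0.3,0,0,0,0,1],
    [-0.1,-0.6,0,0,0,0,1],
    [-0.15,-0.9,0,0,0,0,1],
    [-0.15,-1,0,0,0,0,1],
  ],
)

```text
clock: 22.37
ee_pos: [554.7, 46.4, 121.8]
eef_rot: [-0.043, 0.999, -0.001, -0.002]
contact_force: [-1.0, 0.8, -0.2]
grip_width: 51.1
```

Request:
play_rows(
  plan=[
    [-0.05,-0.3,0,0,0,0,1],
    [-0.1,-0.6,0,0,0,0,1],
    [-0.15,-0.9,0,0,0,0,1],
    [-0.15,-1,0,0,0,0,1],
  ],
)

```text
clock: 22.7
ee_pos: [537.7, -73.1, 122.2]
eef_rot: [-0.043, 0.999, -0.001, -0.001]
contact_force: [-0.1, -0.8, -0.6]
grip_width: 51.4
```

Request:
play_rows(
  plan=[
    [-0.05,-0.3,0,0,0,0,1],
    [-0.1,-0.6,0,0,0,0,1],
    [-0.15,-0.9,0,0,0,0,1],
    [-0.15,-1,0,0,0,0,1],
    [-0.15,-1,0,0,0,0,1],
  ],
)

```text
clock: 23.12
ee_pos: [521.7, -192.1, 122.5]
eef_rot: [-0.042, 0.999, -0.0, -0.0]
contact_force: [-0.2, 0.9, -0.6]
grip_width: 51.3
```

```bash
python3 - <<'E'
from h import *
viewer.camera('side')
snap('wrist','w18.png'); to(506.9,-273.5,120,95)
E
```

```text
t23.22 pos [ 521.4 -188.8  122.5] jaw deg 95.0 zax [-0.001  0.002 -1.   ] F [ 0.9  1.2 -2.1] w 51.1 q [-0.42  0.38  1.69  0.    1.07 -2.08]
delta norm [-0.121 -0.706 -0.021] turn 0.002 len mm 86
```

View pics/w18.png

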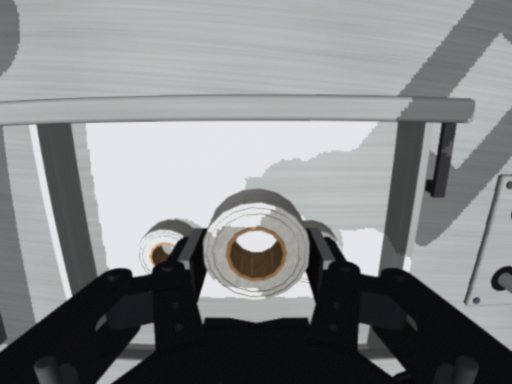

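Request:
play_rows(
  plan=[
    [-0.05,-0.3,0,0,0,0,1],
    [-0.1,-0.6,0,0,0,0,1],
    [-0.1,-0.7,0,0,0,0,1],
    [-0.1,-0.7,0,0,0,0,1],
    [-0.1,-0.7,-0.2,0,0,0,1],
  ],
)

```text
clock: 23.63
ee_pos: [513.3, -274.1, 102.8]
eef_rot: [-0.044, 0.999, -0.002, 0.004]
contact_force: [1.0, 0.1, -1.2]
grip_width: 51.5
```

```bash
python3 - <<'E'
from h import *
viewer.camera('side')
snap('wrist','w19.png'); to(510,-273.5,28,95)
E
```

```text
t23.73 pos [ 507.7 -269.9   96.6] jaw deg 95.1 zax [-0.006  0.005 -1.   ] F [-0.9  0.7 -2.2] w 51.5 q [-0.56  0.44  1.67  0.    1.03 -2.22]
delta norm [ 0.019 -0.03  -0.571] turn -0.003 len mm 69
```

View pics/w19.png

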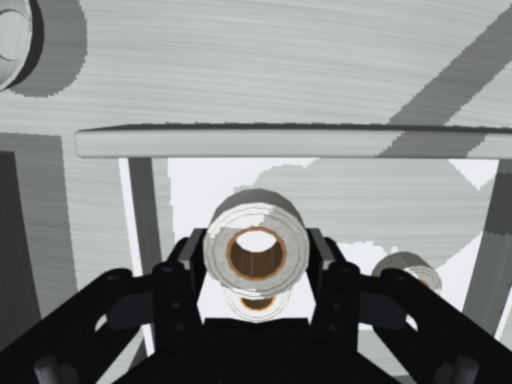

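Request:
play_rows(
  plan=[
    [0.02,-0.03,-0.15,0,0,0,1],
    [0.02,-0.03,-0.3,0,0,0,1],
    [0.02,-0.03,-0.43,0,0,0,1],
    [0.02,-0.03,-0.52,0,0,0,1],
    [0.02,-0.03,-0.56,0,0,0,1],
  ],
)

```text
clock: 24.15
ee_pos: [511.4, -274.8, 30.8]
eef_rot: [-0.045, 0.999, 0.001, -0.001]
contact_force: [-0.5, 1.0, -0.5]
grip_width: 51.7
```

Request:
play_rows(
  plan=[
    [0,0,-0.01,0,0,0,1],
    [0,0,-0.01,0,0,0,0.3],
    [0,0,-0.01,0,0,0,0.15],
    [0,0,-0.01,0,0,0,0],
    [0,0,0,0,0,0,0],
  ],
)

```text
clock: 24.57
ee_pos: [512.6, -277.4, 33.0]
eef_rot: [-0.044, 0.999, -0.0, 0.001]
contact_force: [-0.6, -0.8, 0.5]
grip_width: 85.0
```

Request:
play_rows(
  plan=[
    [0,0,0.1,0,0,0,0],
    [0,0,0.4,0,0,0,0],
    [0,0,0.7,0,0,0,0],
    [0,0,0.9,0,0,0,0],
    [0,0,0.9,0,0,0,0],
  ],
)

```text
clock: 24.98
ee_pos: [515.8, -279.5, 146.8]
eef_rot: [-0.044, 0.999, -0.004, 0.005]
contact_force: [-0.2, -1.2, -0.1]
grip_width: 85.1
```

```bash
python3 - <<'E'
from h import *
viewer.camera('side')
snap('wrist','w20.png'); to(512,283.8,140,93.3)
E
```

```text
t25.08 pos [ 512.9 -277.7  142.1] jaw deg 95.0 zax [ 0.004 -0.002 -1.   ] F [-0.3  0.2  0.5] w 85.6 q [-0.57  0.4   1.61  0.    1.13 -2.23]
delta norm [-0.008  4.679 -0.018] turn -0.057 len mm 562
```

View pics/w20.png

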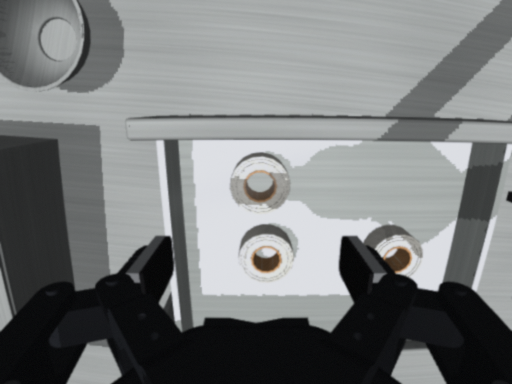

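Request:
play_rows(
  plan=[
    [0,0.3,0,0,0,0,0],
    [0,0.6,0,0,0,0,0],
    [0,0.9,0,0,0,0,0],
    [0,1,0,0,0,0,0],
  ],
)

```text
clock: 25.42
ee_pos: [509.3, -152.4, 138.3]
eef_rot: [-0.045, 0.999, 0.002, -0.002]
contact_force: [-0.1, -0.8, -0.4]
grip_width: 85.2
```

Request:
play_rows(
  plan=[
    [0,0.3,0,0,0,0,0],
    [0,0.6,0,0,0,0,0],
    [0,0.9,0,0,0,0,0],
    [0,1,0,0,0,0,0],
  ],
)

```text
clock: 25.75
ee_pos: [510.3, -33.2, 138.8]
eef_rot: [-0.045, 0.999, 0.001, -0.002]
contact_force: [-0.1, 0.6, 0.2]
grip_width: 85.4
```

Request:
play_rows(
  plan=[
    [0,0.3,0,0,0,0,0],
    [0,0.6,0,0,0,0,0],
    [0,0.9,0,0,0,0,0],
    [0,1,0,0,0,0,0],
  ],
)

```text
clock: 26.08
ee_pos: [511.4, 86.2, 139.2]
eef_rot: [-0.045, 0.999, 0.001, -0.001]
contact_force: [0.7, 0.7, 0.6]
grip_width: 85.5
```

Request:
play_rows(
  plan=[
    [0,0.3,0,0,0,-0.05,0],
    [0,0.6,0,0,0,-0.05,0],
    [0,0.9,0,0,0,-0.05,0],
    [0,1,0,0,0,-0.05,0],
    [0,1,0,0,0,-0.05,0],
  ],
)

```text
clock: 26.5
ee_pos: [512.1, 205.0, 139.3]
eef_rot: [-0.033, 0.999, 0.0, -0.0]
contact_force: [-0.4, 0.1, 0.3]
grip_width: 85.3
```

```bash
python3 - <<'E'
from h import *
viewer.camera('side')
snap('wrist','w21.png'); to(512,283.8,90,93.3)
E
```

```text
t26.60 pos [511.7 202.1 139.3] jaw deg 93.6 zax [-0.002 -0.002 -1.   ] F [-1.4 -0.3  0.6] w 85.6 q [ 0.3   0.36  1.68 -0.    1.1  -1.33]
delta norm [ 0.003  0.681 -0.411] turn -0.011 len mm 95
```

View pics/w21.png

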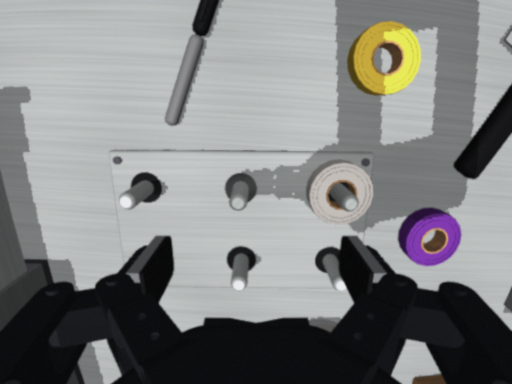

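Request:
play_rows(
  plan=[
    [0,0.3,0,0,0,0,0],
    [0,0.6,0,0,0,0,0],
    [0,0.68,-0.1,0,0,0,0],
    [0,0.68,-0.35,0,0,0,0],
    [0,0.68,-0.42,0,0,0,0],
  ],
)

```text
clock: 27.02
ee_pos: [510.3, 282.4, 86.4]
eef_rot: [-0.031, 1.0, -0.002, -0.002]
contact_force: [-2.4, -1.1, -0.5]
grip_width: 85.8
```

```bash
python3 - <<'E'
from h import *
viewer.camera('side')
snap('wrist','w22.png'); to(512,283.8,10,93.3)
E
```

```text
t27.12 pos [509.9 281.7  87.1] jaw deg 93.5 zax [-0.006 -0.004 -1.   ] F [-0.5  0.4 -0.2] w 85.5 q [ 0.43  0.46  1.67 -0.    1.02 -1.2 ]
delta norm [ 0.018  0.017 -0.642] turn -0.006 len mm 77
```

View pics/w22.png

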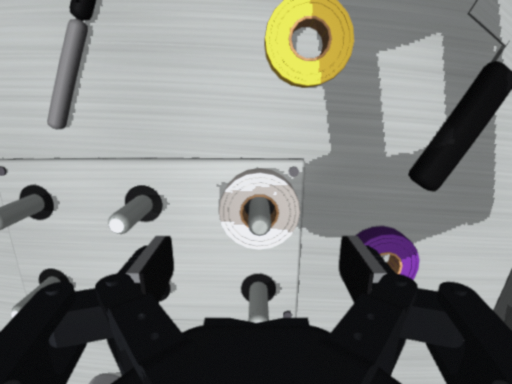

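Request:
play_rows(
  plan=[
    [0.015,0.015,-0.15,0,0,0,0],
    [0.015,0.015,-0.3,0,0,0,0],
    [0.015,0.015,-0.45,0,0,0,0],
    [0.015,0.015,-0.6,0,0,0,0],
    [0.015,0.015,-0.67,0,0,0,0],
  ],
)

```text
clock: 27.53
ee_pos: [513.6, 284.5, 8.4]
eef_rot: [-0.03, 1.0, -0.001, -0.001]
contact_force: [0.3, -0.0, -0.0]
grip_width: 85.5
```

Request:
play_rows(
  plan=[
    [0,0,-0.02,0,0,0,0],
    [0,0,-0.02,0,0,0,0.25],
    [0,0,-0.02,0,0,0,0.6],
    [0,0,-0.02,0,0,0,1],
    [0,0,-0.02,0,0,0,1],
  ],
)

```text
clock: 27.95
ee_pos: [515.1, 286.7, 8.4]
eef_rot: [-0.031, 1.0, 0.0, 0.001]
contact_force: [0.2, -1.0, 3.7]
grip_width: 59.1
```

Request:
play_rows(
  plan=[
    [0,0,0.05,0,0,0,1],
    [0,0,0.2,0,0,0,1],
    [0,0,0.45,0,0,0,1],
    [0,0,0.7,0,0,0,1],
    [0,0,0.92,0,0,0,1],
  ],
)

```text
clock: 28.37
ee_pos: [513.8, 286.5, 119.4]
eef_rot: [-0.031, 1.0, 0.0, 0.0]
contact_force: [0.1, 0.1, -1.3]
grip_width: 59.0
```

```bash
python3 - <<'E'
from h import *
viewer.camera('side')
snap('wrist','w23.png'); to(497,-144,120,95)
E
```

```text
t28.47 pos [517.2 288.1 122.9] jaw deg 93.6 zax [ 0.01   0.005 -1.   ] F [ 1.   0.6 -1.1] w 59.0 q [ 0.44  0.42  1.62  0.    1.09 -1.2 ]
delta norm [-0.169 -3.601 -0.024] turn 0.048 len mm 433
```

View pics/w23.png

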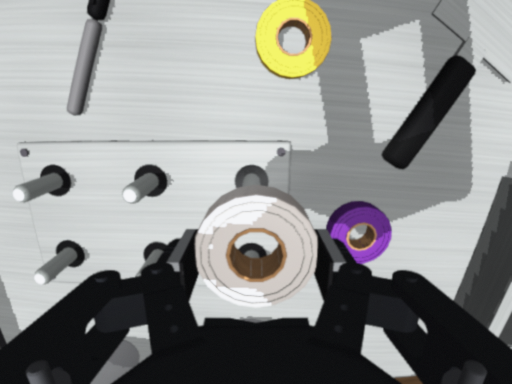

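Request:
play_rows(
  plan=[
    [-0.05,-0.25,0,0,0,0.05,1],
    [-0.1,-0.55,0,0,0,0.05,1],
    [-0.13,-0.85,0,0,0,0.05,1],
    [-0.13,-1,0,0,0,0.05,1],
  ],
)

```text
clock: 28.8
ee_pos: [495.3, 163.2, 116.6]
eef_rot: [-0.044, 0.999, -0.001, -0.002]
contact_force: [-0.0, 0.3, -1.6]
grip_width: 59.1
```

Request:
play_rows(
  plan=[
    [0,-0.3,0,0,0,0,1],
    [0,-0.6,0,0,0,0,1],
    [0,-0.9,0,0,0,0,1],
    [0,-1,0,0,0,0,1],
  ],
)

```text
clock: 29.13
ee_pos: [497.2, 42.6, 116.8]
eef_rot: [-0.043, 0.999, -0.001, -0.001]
contact_force: [0.5, 0.5, -1.0]
grip_width: 59.8
```

Request:
play_rows(
  plan=[
    [0,-0.3,0,0,0,0,1],
    [0,-0.6,0,0,0,0,1],
    [0,-0.9,0,0,0,0,1],
    [0,-1,0,0,0,0,1],
  ],
)

```text
clock: 29.47
ee_pos: [498.3, -77.2, 117.1]
eef_rot: [-0.043, 0.999, -0.001, 0.0]
contact_force: [-0.7, -0.1, -1.0]
grip_width: 59.5
```

Request:
play_rows(
  plan=[
    [0,-0.2,0,0,0,0,1],
    [0,-0.4,0,0,0,0,1],
    [0,-0.57,0,0,0,0,1],
    [0,-0.57,0,0,0,0,1],
    [0,-0.57,0,0,0,0,1],
  ],
)

```text
clock: 29.88
ee_pos: [498.1, -142.1, 116.9]
eef_rot: [-0.043, 0.999, 0.0, -0.0]
contact_force: [-1.0, 0.3, -0.4]
grip_width: 59.1
```

```bash
python3 - <<'E'
from h import *
viewer.camera('side')
snap('wrist','w24.png'); to(501,-143.5,22,95)
E
```

```text
t29.98 pos [ 497.7 -140.9  116.9] jaw deg 95.0 zax [-0.001  0.001 -1.   ] F [-0.1 -0.6  0. ] w 59.1 q [-0.36  0.35  1.78  0.    1.02 -2.02]
delta norm [ 0.027 -0.022 -0.791] turn -0.001 len mm 95
```

View pics/w24.png

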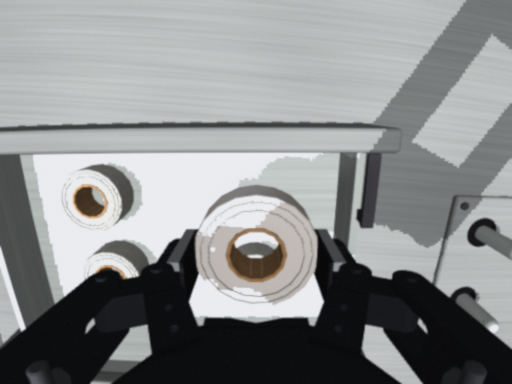

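Request:
play_rows(
  plan=[
    [0.03,-0.02,-0.2,0,0,0,1],
    [0.03,-0.02,-0.4,0,0,0,1],
    [0.03,-0.02,-0.6,0,0,0,1],
    [0.03,-0.02,-0.72,0,0,0,1],
    [0.03,-0.02,-0.77,0,0,0,1],
  ],
)

```text
clock: 30.4
ee_pos: [500.0, -142.2, 22.7]
eef_rot: [-0.045, 0.999, 0.001, -0.002]
contact_force: [-0.9, 0.0, -0.4]
grip_width: 59.0
```

Request:
play_rows(
  plan=[
    [0,0,-0.01,0,0,0,1],
    [0,0,-0.01,0,0,0,0.2],
    [0,0,-0.01,0,0,0,0.1],
    [0,0,-0.01,0,0,0,0],
    [0,0,0,0,0,0,0],
  ],
)

```text
clock: 30.82
ee_pos: [502.6, -144.6, 25.9]
eef_rot: [-0.044, 0.999, -0.0, 0.001]
contact_force: [0.4, 0.6, -0.4]
grip_width: 85.1
```

Request:
play_rows(
  plan=[
    [0,0,0.1,0,0,0,0],
    [0,0,0.4,0,0,0,0],
    [0,0,0.7,0,0,0,0],
    [0,0,0.9,0,0,0,0],
    [0,0,0.9,0,0,0,0],
  ],
)

```text
clock: 31.23
ee_pos: [505.9, -146.0, 139.1]
eef_rot: [-0.044, 0.999, -0.002, 0.006]
contact_force: [1.0, -0.4, -0.4]
grip_width: 85.2
```

Request:
play_rows(
  plan=[
    [0,-0.2,0.2,0,0,0,1],
    [0,-0.5,0.3,0,0,0,1],
    [-0.1,-0.7,0.3,0,0,0,1],
    [-0.2,-0.7,0.3,0,0,0,1],
    [-0.2,-0.7,0.3,0,0,0,1],
  ],
)

```text
clock: 31.65
ee_pos: [475.1, -228.9, 168.7]
eef_rot: [-0.042, 0.999, 0.001, -0.001]
contact_force: [-0.8, 2.1, -0.9]
grip_width: 25.3
```

```bash
python3 - <<'E'
from h import *
viewer.camera('side')
snap('wrist','w25.png'); to(410,-217,150,95); snap('top','t5.png')
im=cv2.imread('pics/t5.png'); cv2.imwrite('pics/t5z.png',cv2.resize(im[80:280,130:390],None,fx=3,fy=3,interpolation=cv2.INTER_CUBIC))
E
```

```text
t31.75 pos [ 476.9 -227.7  168.5] jaw deg 95.0 zax [-0.001  0.001 -1.   ] F [-0.1 -0.  -0.3] w 9.4 q [-0.53  0.3   1.69  0.    1.15 -2.18]
delta norm [-0.557  0.089 -0.154] turn 0.001 len mm 70
```

View pics/w25.png

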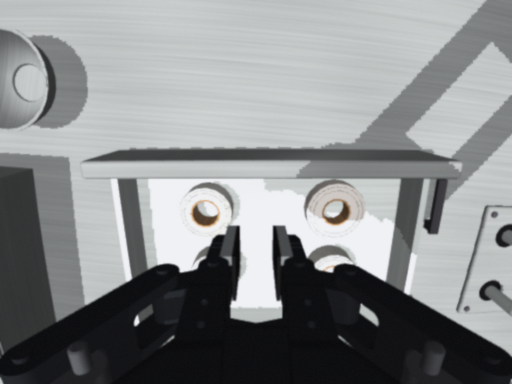

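View pics/t5z.png

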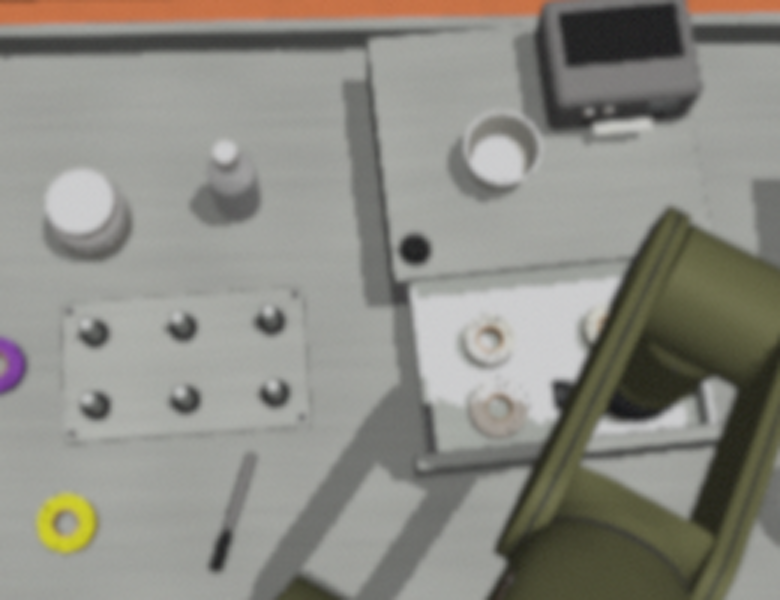

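Request:
play_rows(
  plan=[
    [-0.25,0.05,0,0,0,0,1],
    [-0.5,0.1,0,0,0,0,1],
    [-0.6,0.1,0,0,0,0,1],
    [-0.6,0.1,0,0,0,0,1],
    [-0.6,0.1,0,0,0,0,1],
  ],
)

```text
clock: 32.22
ee_pos: [406.6, -216.1, 169.1]
eef_rot: [-0.044, 0.999, -0.0, 0.001]
contact_force: [0.2, -0.9, 0.5]
grip_width: -0.0
```

Request:
play_rows(
  plan=[
    [0,0,-0.25,0,0,0,1],
    [0,0,-0.5,0,0,0,1],
    [0,0,-0.75,0,0,0,1],
    [0,0,-1,0,0,0,1],
    [0,0,-1,0,0,0,1],
  ],
)

```text
clock: 32.63
ee_pos: [404.9, -215.0, 44.6]
eef_rot: [-0.044, 0.999, 0.002, -0.003]
contact_force: [-1.1, 0.7, -0.7]
grip_width: 0.2
```

```bash
python3 - <<'E'
from h import *
viewer.camera('side')
snap('wrist','w26.png'); to(427,-216,45,95)
E
```

```text
t32.73 pos [ 406.8 -216.4   48.2] jaw deg 95.1 zax [-0.001  0.001 -1.   ] F [ 0.4 -0.1 -0.5] w 0.0 q [-0.58  0.38  1.97  0.    0.79 -2.24]
delta norm [ 0.169  0.003 -0.027] turn -0.002 len mm 20
```

View pics/w26.png

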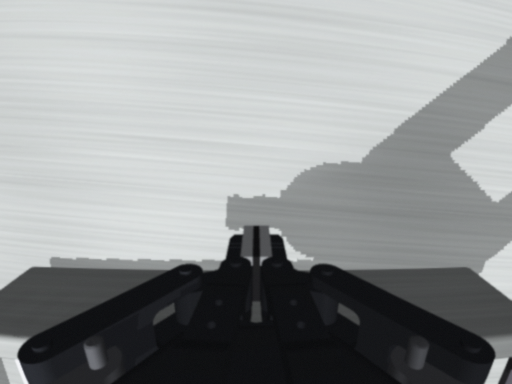

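Request:
play_rows(
  plan=[
    [0.08,0.007,0,0,0,0,1],
    [0.16,0.014,0,0,0,0,1],
    [0.26,0.022,0,0,0,0,1],
    [0.38,0.033,0,0,0,0,1],
    [0.5,0.043,0,0,0,0,1],
  ],
)

```text
clock: 33.15
ee_pos: [466.7, -211.7, 50.4]
eef_rot: [-0.044, 0.999, -0.001, -0.0]
contact_force: [-5.2, -2.5, 1.8]
grip_width: -0.3
```

Request:
play_rows(
  plan=[
    [0.12,0.01,0,0,0,0,1],
    [0.24,0.021,0,0,0,0,1],
    [0.36,0.031,0,0,0,0,1],
    [0.48,0.041,0,0,0,0,1],
    [0.6,0.052,0,0,0,0,1],
  ],
)

```text
clock: 33.57
ee_pos: [538.8, -205.5, 50.4]
eef_rot: [-0.044, 0.999, -0.001, -0.0]
contact_force: [-5.4, -2.6, 2.0]
grip_width: 0.1
```

```bash
python3 - <<'E'
from h import *
snap('side','s6.png'); to(605,-199.7,46,95)
im=cv2.imread('pics/s6.png'); cv2.imwrite('pics/s6z.png',cv2.resize(im[120:270,200:410],None,fx=3.8,fy=3.8,interpolation=cv2.INTER_CUBIC))
E
```

```text
t33.62 pos [ 543.2 -205.8   50.7] jaw deg 95.1 zax [ 0.006 -0.003 -1.   ] F [ 3.7 -0.6  1.1] w -0.3 q [-0.43  0.5   1.72 -0.    0.92 -2.09]
delta norm [ 0.515  0.05  -0.039] turn -0.003 len mm 62
```

View pics/s6z.png

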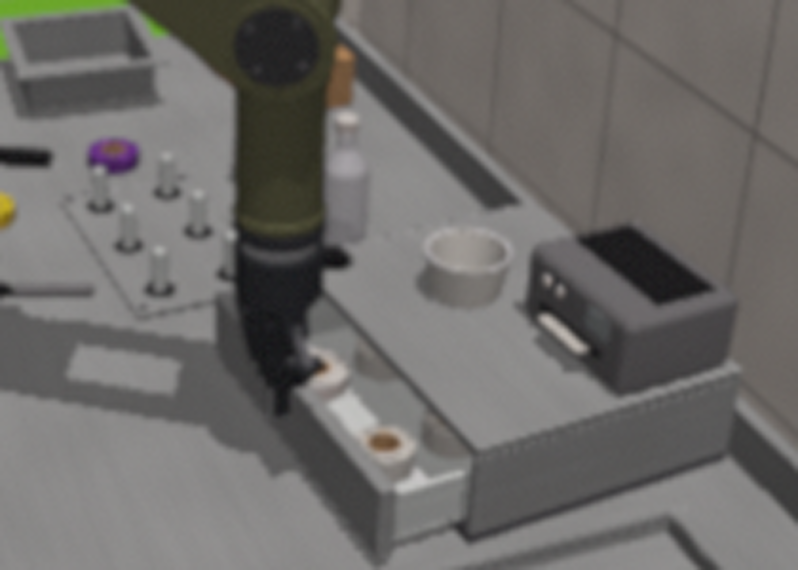

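Request:
play_rows(
  plan=[
    [0.1,0.009,0,0,0,0,1],
    [0.2,0.017,0,0,0,0,1],
    [0.29,0.025,0,0,0,0,1],
    [0.37,0.032,0,0,0,0,1],
    [0.44,0.038,0,0,0,0,1],
  ],
)

```text
clock: 34.03
ee_pos: [588.6, -200.4, 49.8]
eef_rot: [-0.044, 0.999, -0.0, -0.003]
contact_force: [-12.1, -3.7, 8.6]
grip_width: 0.3
```

Request:
play_rows(
  plan=[
    [0.03,0.003,0,0,0,0,1],
    [0.06,0.005,0,0,0,0,1],
    [0.08,0.007,0,0,0,0,1],
    [0.1,0.009,0,0,0,0,1],
    [0.1,0.009,0,0,0,0,1],
  ],
)

```text
clock: 34.45
ee_pos: [600.7, -199.3, 49.6]
eef_rot: [-0.044, 0.999, 0.0, -0.002]
contact_force: [-8.0, -1.4, 5.1]
grip_width: 0.2
```

```bash
python3 - <<'E'
from h import *
snap('side','s7.png'); to(605,-199.7,46,95)
im=cv2.imread('pics/s7.png'); cv2.imwrite('pics/s7z.png',cv2.resize(im[120:270,200:410],None,fx=3.8,fy=3.8,interpolation=cv2.INTER_CUBIC))
E
```

```text
t34.50 pos [ 600.7 -199.3   49.6] jaw deg 95.1 zax [-0.004 -0.    -1.   ] F [-7.4 -1.5  4.1] w 0.2 q [-0.39  0.56  1.59 -0.    1.   -2.04]
delta norm [ 0.036 -0.003 -0.03 ] turn -0.002 len mm 6
```

View pics/s7z.png

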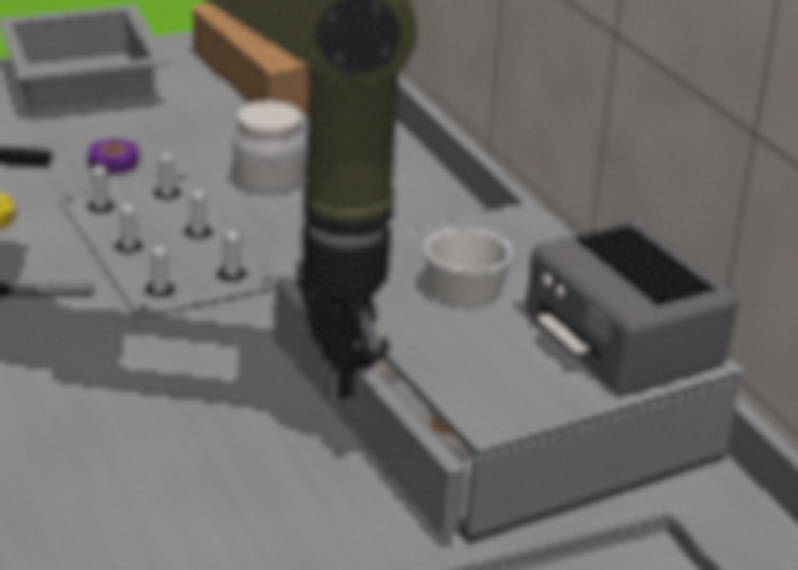

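Request:
play_rows(
  plan=[
    [0.02,0.002,0,0,0,0,1],
    [0.04,0.003,0,0,0,0,1],
    [0.06,0.005,0,0,0,0,1],
    [0.08,0.007,0,0,0,0,1],
    [0.08,0.007,0,0,0,0,1],
  ],
)

```text
clock: 34.92
ee_pos: [608.6, -198.6, 49.5]
eef_rot: [-0.044, 0.999, 0.0, -0.004]
contact_force: [-10.4, -1.7, 6.3]
grip_width: 0.1
```

```bash
python3 - <<'E'
from h import *
snap('side','s8.png'); to(605,-199.7,46,95)
im=cv2.imread('pics/s8.png'); cv2.imwrite('pics/s8z.png',cv2.resize(im[150:270,250:410],None,fx=5,fy=5,interpolation=cv2.INTER_CUBIC))
E
```

```text
t34.97 pos [ 608.7 -198.5   49.6] jaw deg 95.1 zax [-0.007 -0.    -1.   ] F [-10.5  -2.6   7.1] w 0.0 q [-0.38  0.57  1.57 -0.    1.01 -2.04]
delta norm [-0.03 -0.01 -0.03] turn -0.003 len mm 5
```

View pics/s8z.png

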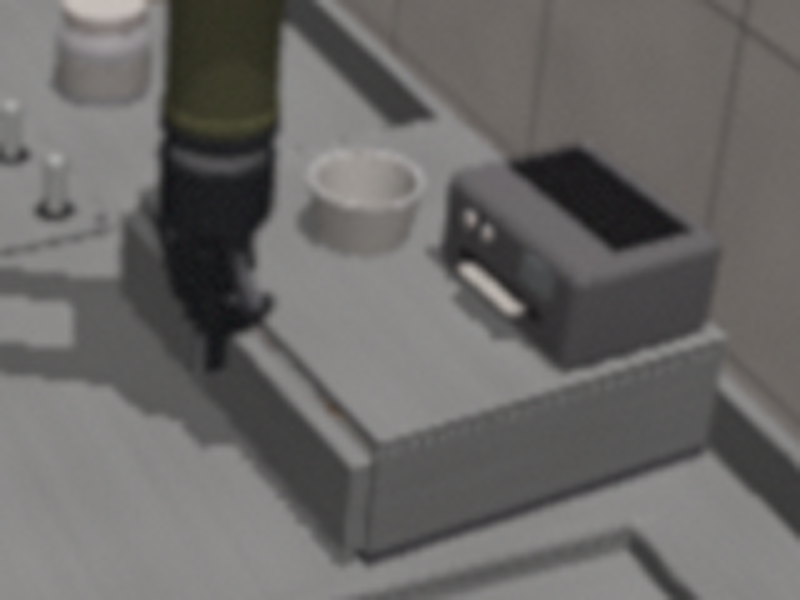

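Nearly in; creep further.

Request:
play_rows(
  plan=[
    [0.02,0.002,0,0,0,0,1],
    [0.04,0.003,0,0,0,0,1],
    [0.05,0.004,0,0,0,0,1],
    [0.05,0.004,0,0,0,0,1],
    [0.05,0.004,0,0,0,0,1],
  ],
)

```text
clock: 35.38
ee_pos: [608.5, -198.5, 49.5]
eef_rot: [-0.045, 0.999, 0.0, -0.009]
contact_force: [-22.9, -5.9, 14.2]
grip_width: -0.0
```

Request:
play_rows(
  plan=[
    [0.02,0.002,0,0,0,0,1],
    [0.03,0.003,0,0,0,0,1],
    [0.03,0.003,0,0,0,0,1],
  ],
)

```text
clock: 35.63
ee_pos: [608.4, -198.4, 49.5]
eef_rot: [-0.045, 0.999, 0.0, -0.013]
contact_force: [-30.9, -9.4, 20.7]
grip_width: 0.0
```

```bash
python3 - <<'E'
from h import *
snap('side','s9.png'); to(605,-199.7,46,95)
im=cv2.imread('pics/s9.png'); cv2.imwrite('pics/s9z.png',cv2.resize(im[150:270,250:410],None,fx=5,fy=5,interpolation=cv2.INTER_CUBIC))
E
```

```text
t35.68 pos [ 608.4 -198.4   49.5] jaw deg 95.1 zax [-0.025 -0.    -1.   ] F [-31.2  -7.1  20.4] w 0.0 q [-0.38  0.58  1.55 -0.01  1.03 -2.03]
delta norm [-0.028 -0.011 -0.029] turn -0.004 len mm 5
```

View pics/s9z.png

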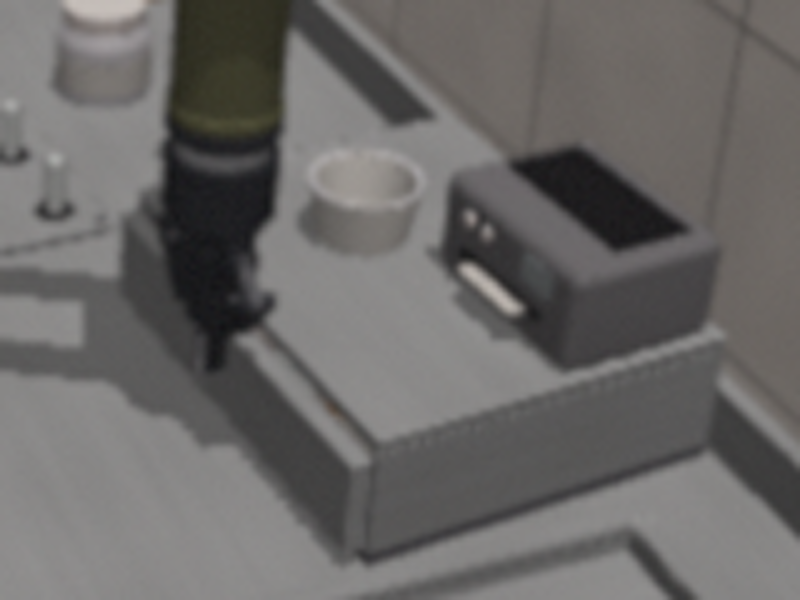

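Request:
play_rows(
  plan=[
    [-0.1,-0.009,0,0,0,0,1],
    [-0.3,-0.026,0,0,0,0,1],
    [-0.5,-0.043,0.2,0,0,0,1],
    [-0.5,-0.043,0.5,0,0,0,1],
    [-0.5,-0.043,0.8,0,0,0,1],
  ],
)

```text
clock: 36.1
ee_pos: [559.9, -201.9, 145.4]
eef_rot: [-0.043, 0.999, 0.001, -0.002]
contact_force: [1.8, -0.6, -0.2]
grip_width: -0.2
```

```bash
python3 - <<'E'
from h import *
viewer.camera('side')
snap('wrist','w30.png'); st(); snap('side','s10.png'); snap('top','t10.png')
a=cv2.imread('pics/s1.png')[150:270,250:410]; b=cv2.imread('pics/s10.png')[150:270,250:410]
cv2.imwrite('pics/s10c.png',np.hstack([cv2.resize(x,None,fx=2.5,fy=2.5,interpolation=cv2.INTER_CUBIC) for x in (a,b)]))
E
```

```text
t36.20 pos [ 567.2 -204.7  152.5] jaw deg 95.0 zax [ 0.014 -0.006 -1.   ] F [ 1.3 -0.5  0.1] w 0.1 q [-0.42  0.4   1.57  0.    1.16 -2.08]
```

View pics/s10c.png

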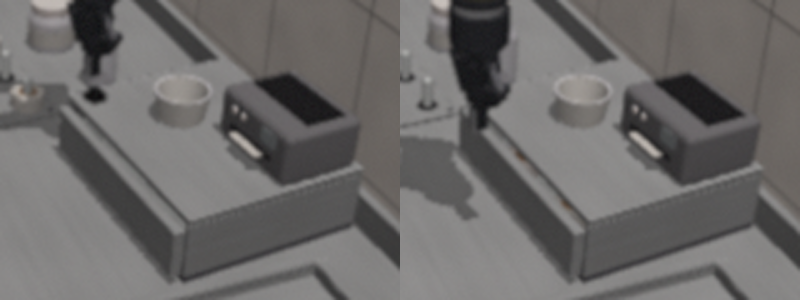

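View pics/w30.png

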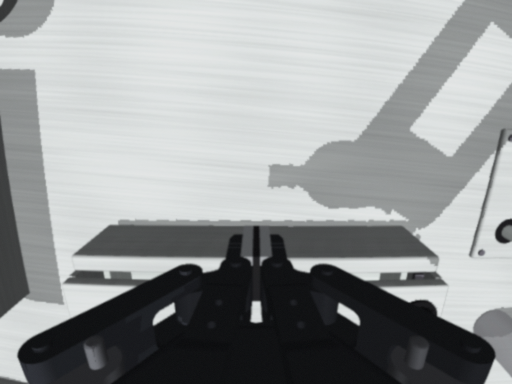

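```bash
python3 - <<'E'
from h import *
np.set_printoptions(precision=1,suppress=True)
im,p=snap('wrist','w31.png'); st()
cv2.imwrite('pics/w31z.png',cv2.resize(im[200:330,50:462,::-1],None,fx=1.94,fy=3,interpolation=cv2.INTER_CUBIC))
E
```

```text
t36.35 pos [ 562.7 -202.6  145.8] jaw deg 95.1 zax [ 0. -0. -1.] F [-0.3  0.4 -0.5] w 0.1 q [-0.4  0.4  1.6  0.   1.1 -2.1]
```

View pics/w31z.png

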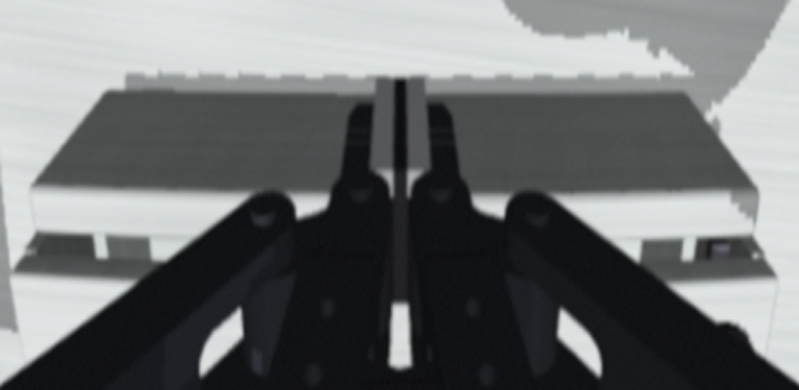

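```bash
python3 - <<'E'
from h import *
np.set_printoptions(precision=1,suppress=True)
st(); im,p=snap('top','t11.png')
ims=[cv2.resize(cv2.imread('pics/'+f)[150:200,250:380],None,fx=6,fy=6,interpolation=cv2.INTER_CUBIC) for f in ('top0.png','t11.png')]
cv2.imwrite('pics/t11c.png',np.vstack(ims))
p=viewer.camera_params('wrist')
z=lambda a:np.array([( (a[0]+.5)/1.94-.5+50, (a[1]+.5)/3-.5+200)])
for nm,a,h in [('panel front top',(150,189),84),('panel back top',(150,234),84),('unit front top L',(150,274),100)]: print(nm,atz(p,z(a),h))
E
```

```text
t36.35 pos [ 562.7 -202.6  145.8] jaw deg 95.1 zax [ 0. -0. -1.] F [-0.3  0.4 -0.5] w 0.1 q [-0.4  0.4  1.6  0.   1.1 -2.1]
panel front top [[ 621.3 -302.5   84. ]]
panel back top [[ 635.7 -303.3   84. ]]
unit front top L [[ 636.7 -296.5  100. ]]
```

View pics/t11c.png

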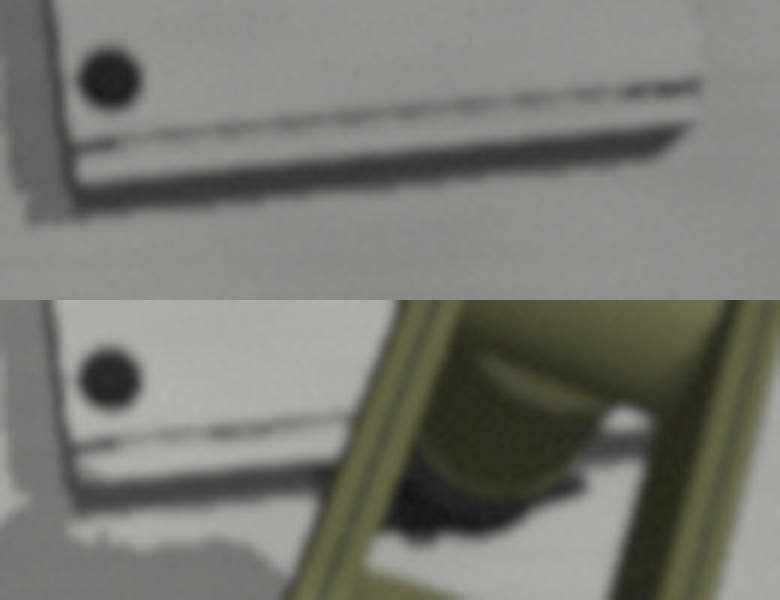

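```bash
python3 - <<'E'
from h import *
g=lambda f:cv2.cvtColor(cv2.imread('pics/'+f),cv2.COLOR_BGR2GRAY).astype(np.float32)
a=g('s1.png')
for f in ('s2.png','s9.png','s10.png'):
    b=g(f); 
    for nm,(r0,r1,c0,c1) in {'panel corner':(225,264,305,328),'unit right':(215,262,325,395)}.items():
        t=a[r0:r1,c0:c1]; R=cv2.matchTemplate(b[r0-8:r1+8,c0-8:c1+8],t,cv2.TM_CCOEFF_NORMED); _,v,_,l=cv2.minMaxLoc(R); print(f,nm,round(v,3),l[0]-8,l[1]-8)
a=g('top0.png');b=g('t11.png')
for nm,(r0,r1,c0,c1) in {'panel left':(168,188,258,290),'button':(154,172,258,278)}.items():
    t=a[r0:r1,c0:c1]; R=cv2.matchTemplate(b[r0-6:r1+6,c0-6:c1+6],t,cv2.TM_CCOEFF_NORMED); _,v,_,l=cv2.minMaxLoc(R); print('top',nm,round(v,3),l[0]-6,l[1]-6)
E
```

```text
s2.png panel corner 0.912 -1 0
s2.png unit right 0.999 0 0
s9.png panel corner 0.977 0 0
s9.png unit right 0.999 0 0
s10.png panel corner 0.99 0 0
s10.png unit right 0.999 0 0
top panel left 0.986 0 0
top button 1.0 0 0
```

Request:
play_rows(
  plan=[
    [-0.2,0.1,0.2,0,0,0,1],
    [-0.4,0.3,0.4,0,0,0,1],
    [-0.5,0.6,0.6,0,0,0,1],
    [-0.5,0.8,0.6,0,0,0,1],
    [-0.5,1,0.6,0,0,0,1],
  ],
)

```text
clock: 36.82
ee_pos: [501.1, -81.3, 217.2]
eef_rot: [-0.044, 0.999, 0.0, 0.0]
contact_force: [-0.6, -0.6, 0.2]
grip_width: -0.1
```

Request:
play_rows(
  plan=[
    [0,0.3,0,0,0,0,1],
    [0,0.6,0,0,0,0,1],
    [0,0.9,0,0,0,0,1],
    [0,1,0,0,0,0,1],
    [0,1,0,0,0,0,1],
  ],
)

```text
clock: 37.23
ee_pos: [500.9, 40.1, 215.4]
eef_rot: [-0.046, 0.999, 0.001, -0.002]
contact_force: [-0.4, 0.2, -0.8]
grip_width: -0.1
```

```bash
python3 - <<'E'
from h import *
viewer.camera('side');viewer.camera('side'); snap('wrist','w32.png'); st(); snap('side','s12.png'); snap('top','t12.png')
f=lambda n,r:cv2.resize(cv2.imread('pics/'+n)[r[0]:r[1],r[2]:r[3]],None,fx=2.5,fy=2.5,interpolation=cv2.INTER_CUBIC)
cv2.imwrite('pics/c12.png',np.vstack([np.hstack([f('side0.png',(150,270,250,410)),f('s12.png',(150,270,250,410))]),np.hstack([f('top0.png',(80,200,230,390)),f('t12.png',(80,200,230,390))])]))
E
```

```text
t37.38 pos [501.6  36.6 216. ] jaw deg 95.1 zax [-0.002 -0.001 -1.   ] F [ 0.3 -0.5  0. ] w 0.0 q [-0.01  0.22  1.67 -0.    1.25 -1.67]
```

View pics/c12.png

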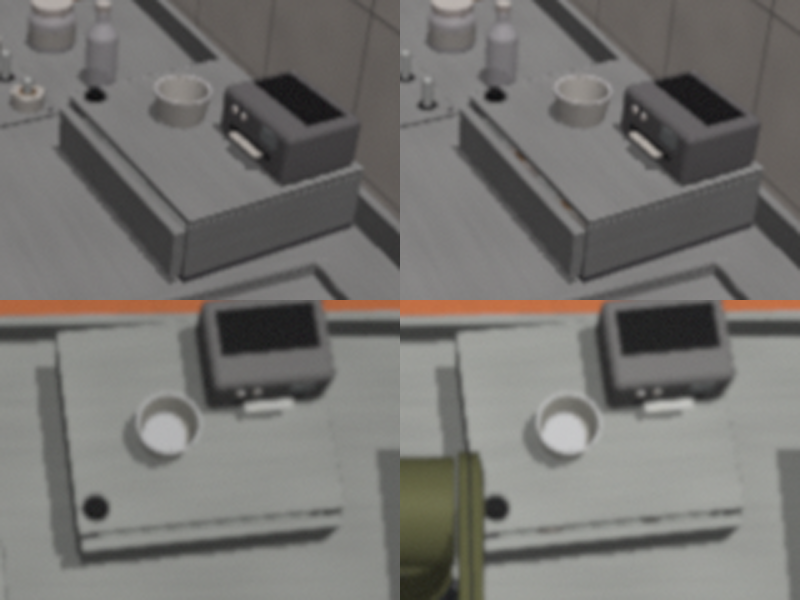

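View pics/t12.png

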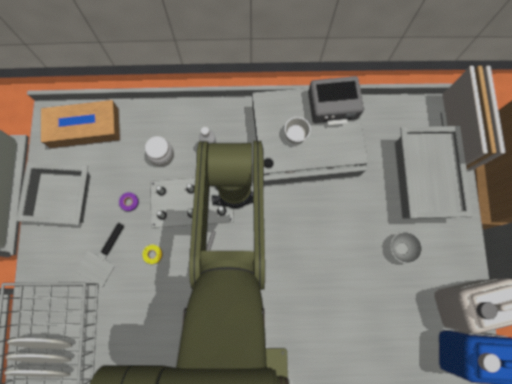

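View pics/w32.png

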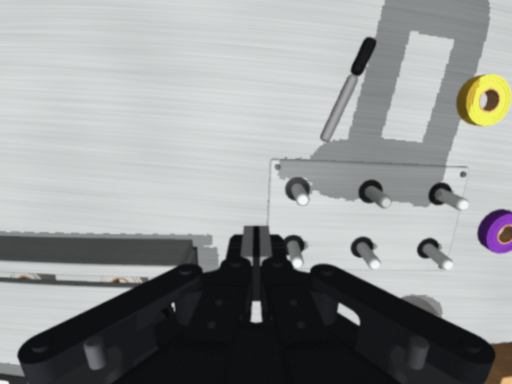

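```bash
python3 -c "
from h import *
im=cv2.imread('pics/w32.png'); cv2.imwrite('pics/w32z.png',cv2.resize(im[225:300,0:220],None,fx=3.6,fy=3.6,interpolation=cv2.INTER_CUBIC))"
```

```text
(no output)
```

View pics/w32z.png

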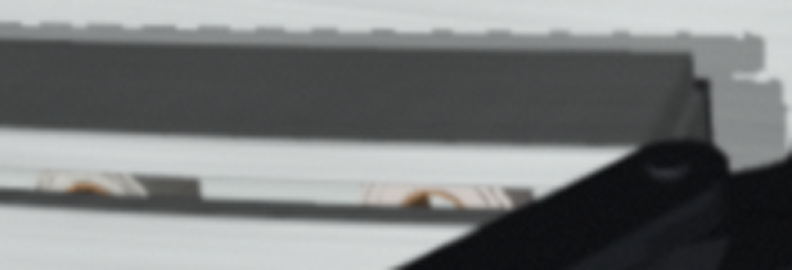

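The slot above the panel matches the start view, and both rolls visible through it lie flat. I'm handing the job in.

```bash
python3 -c "
from h import *
print(workorder.close_job())"
```

```text
the job is handed in; nothing more can be done
None
```

I pressed the catch button, drew the drawer open and lifted the four rolls that were there (three label, one tape) off their spindles. I laid each one flat in the drawer, pushed it shut and handed the job in at about 37 s. The purple and yellow rings were left alone.

**Last checks:**
- **Drawer:** the panel and button line up with the starting pictures to within about 1 pixel. The drawer stayed in after the arm backed off.
- **Latch:** I couldn't read the latch directly. I take it as latched because the spring did not push the drawer back out.
- **Rolls:** all six spindles are empty. All four rolls lay flat before I shut the drawer; afterwards only two can be seen through the slot above the panel, and both are flat.
- **Other items:** nothing else on the counter looks moved in the top and side views.

**Forces and a doubt:**
- **Forces:** one roll met the drawer floor at 23 N as it was set down. The push home ended at about 31 N along the push (38 N in all) against the stop.
- **Doubt about the drawer:** at first it looked jammed part-way out. Measuring showed it was closed, and what looked like a gap was the open slot above the panel.

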